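# Fish the slide carrier out of the rinse tank

## Robot

A 6-joint arm with a two-finger parallel gripper is mounted at the origin on a cart in front of the work surface, level with it; the furniture and walls round the work are solid. World frame = base frame: x ahead of the robot, y to its left, z up, the work surface at z = 0. Lengths are in mm, angles in rad, forces in N, time in s.
With the tool pointing down it reaches from about 350 to 775 mm from the base axis. Payload 7.3 kg.
Tool frame: the origin (TCP) lies at the very end of the fingers, on their centre line; the grasp point (between the pads) lies bot.grip_point_offset behind it (bot.grip_point_offset is the distance from the TCP to the grasp point, in mm); z points along the fingers, y is the line along which they close (so a half turn about z gives the same grasp; the last joint's range is limited). The gripper opens to 92 mm and grips with 3 to 60 N. Pads are 19 mm wide; open, the fingers measure 130 mm over their backs; the gripper's body (75 mm by 190 mm) begins 47 mm behind the grasp point.
Start: joints at [-0.146, 0.342, 1.524, -0, 1.275, -0.146], TCP at [525.019, 0.019, 226.741] pointing down, gripper open.
Joint ranges: [-2.53, 2.53], [-0.77, 2.02], [0.04, 2.7], [-1, 4.14], [0.28, 2.66], [-3.11, 3.11]. Speed limits (rad/s): [2.57, 2.57, 3.14, 3.14, 3.14, 3.14].

## Interface

Orientations are given as [roll, pitch, yaw] about the fixed x, y, z axes, in that order (R = Rz(yaw) Ry(pitch) Rx(roll)).
In Python, from plant import bot gives the robot as it stands. The module is installed in compiled form; this text tells all that it offers.
- The arm moves only by the tool carry_out, never from a script. Its argument "plan" is a list of rows, each an object of numbers: "tx", "ty", "tz": the shift along the world's x, y, z in mm; "rx", "ry", "rz": the turn, a rotation vector about the world's x, y, z in rad. A call has 1 to 12 rows; each row shifts and turns the commanded pose from where the row before left it; what a row does not reach is not made up. A row lasts 1/10 s, in which the tool goes at most 50 mm and 8.59 degrees, less where a joint would pass 70% of its speed; a pose out of reach is approached as far as the arm can. A call with a gripper value outside its range is refused whole. "gripper" is the closure, from 0 (fully open) to 1 (shut), set as the call begins (left out, the last holds). The fingers move at their own pace and stop on an object; the grip force is fixed at half the most. Time passes only in rows, so rows that do not move let the fingers close. It gives the time, the measured TCP pose, the force, the opening and the grip force at its end, in the units of the state.
- bot.get_obs(): the state, without advancing time (a new reading comes with each control period).
- bot.capture(name): name is "scene" or "side" or "wrist"; returns the picture (384x512x3 uint8, red, green, blue); there is no depth.
- bot.camera_model(name): a dict with "camera_matrix" (3x3 intrinsics, pixels), "R" (3x3) and "t" (3): a world point X has camera coordinates R X + t. Camera axes: x right, y down, z forward; pixel columns grow to the right and rows downward; lengths in mm; the calibration is good to about 2 mm. A picture is of the moment at which its call begins: read the wrist's pose just before it. camera_model takes no time and is no camera call; for the wrist camera it gives the pose at the moment of the call.
- bot.close_job(): hands the job in; it is judged then, once.
The state is a dict: "time": time; "joint_positions": joint angles; "dq": joint speeds; "tau": joint torques, N m; "tool_pos": TCP position; "tcp_rot": TCP orientation; "contact_force": force on the tool from outside, world axes, zero at the start; "moment": the same for the moment, N m; "grip_width": finger opening in mm; "finger_force": force on a finger pad.
Only numpy, scipy, OpenCV 4.12 (cv2) and the standard library are available. Lean on these libraries where they do the work, as an engineer would, in place of code of your own. Each camera call takes 0.05 s, during which the arm holds its last target. There are 200 camera calls.

## Task

Take the lifting hook from its holder, catch the swinging bail of the slide carrier that hangs by its ears deep in the rinse tank, and lift the carrier out with the hook. Hang it by its ears in the drain stand, then put the hook back upright in its holder, down to its guard. The carrier is full of glass slides: keep it upright, handle it gently and only with the hook, never with the gripper, and leave everything else where it is.

Things in the scene. Friction and masses are not known exactly. Their poses are not given: they have to be found in the camera images.
- hook: Lifting hook, loose, 0.11 kg, 147 mm long, upright in its holder. Origin: centre of its foot's underside; z runs up the 5 mm rod. Foot: see hook_foot. Round drip guard, 46 mm across, z = 90 to 93 mm. Above it a black grip block, z = 93 to 147 mm, 20 mm in x, 14 mm in y: grip across y, fingers pointing down. Half a turn about z makes no difference.
- hook_foot (a point): Point on the rod's axis at the floor of the hook's troughs, 3 mm above the hook's origin. The foot is a double-ended steel strip, 26 mm long in x, 16 mm wide in y, 3 mm thick, both ends turned up to z = 11 mm above the hook's origin (end lips 3 mm thick): on either side of the rod a trough 7.5 mm long and 8 mm deep.
- hook_holder: Fixed upright rectangular steel tube on a 90 x 80 mm base plate, the hook's holder; place and yaw vary. Origin: centre of its underside. Tube inside 32 mm in x, 22 mm in y, open top edge at z = 95 mm. The hook hangs in it by its drip guard, which rests on the top edge: hook origin then at z = 5 mm, hook x along holder x (either way round).
- tank: Fixed white plastic rinse tank, dry, open at the top; place and yaw vary. Origin: centre of its underside. Rim 120 mm high, flange 108 x 150 mm. Inside 92 mm in x, 134 mm in y, floor at z = 4 mm. Steel ledges on both inner y walls (|y| 54 to 67 mm, top z = 34 mm), each with a pocket 34 mm long in x between horns that flare to 50 mm at z = 46 mm. A drain cock sticks 22 mm out of the -x face.
- carrier: Slide carrier, loose, 0.25 to 0.5 kg: steel frame with six glass slides on edge. Origin: on its bail's hinge line, midway. Frame 44 mm in x, 87 mm in y, z = -30 to +2 mm; slide tops at z = -2 mm. Hangs by two flat ears, 30 mm wide in x, undersides at z = -6 mm, reaching to |y| = 63 mm. In the tank: origin 40 mm above the tank's, x along tank x. Half a turn about z makes no difference.
- bail_hinge (a point): Carrier's origin again, axes as the carrier's. Bail: freely swinging U of 4 mm wire hinged on this y line, legs at y = -47 and +47 mm, crossbar along y 38 mm from the hinge. It lies flopped 0.70 rad (its stop) to +x or to -x, a different side each time and not reported: crossbar at x = +24.5 or -24.5 mm, z = 29 mm. About 1 N sideways on it starts to tip the carrier.
- drain_stand: Fixed drain stand: white drip tray 120 x 156 x 14 mm with two upright steel cheeks at its y ends (|y| 54 to 60 mm, ledge tops at z = 54 mm, 108 mm apart); place and yaw vary. Origin: centre of its underside. In the top of each cheek a pocket 34 mm long in x for an ear, between horns that flare to 50 mm at z = 66 mm.
- drain_seat (a point): Where the carrier's origin lies when it hangs in the drain stand: centre of the stand, 60 mm above its underside, axes as the stand's; carrier x along stand x (either way round), both ears in their pockets.
- white_jar: Bystander, loose: small round white plastic jar with screw cap, 48 mm across, 65 mm tall. Origin: centre of its underside.
- dropper_bottle: Bystander, loose: small bottle with a dropper cap, 25 mm across, 70 mm tall. Origin: centre of its underside.
- petri_dish: Bystander, loose: covered round dish, 59 mm across, 14 mm tall. Origin: centre of its underside.
- slide_carton: Bystander, loose: small closed carton, 55 x 82 x 33 mm. Origin: centre of its underside.

How it is judged (in metres and radians):
On the way, in this order (a step that is already met when the one before it is completed fails the run):
1. the carrier hangs on the hook, clear above the tank's ledges (contact force between hook and carrier above 0.8 N and contact force between carrier and tank below 0.1 N and z of carrier in the frame of tank above 0.08 m), for 0.2 s.
2. the carrier hangs level by its ears in the drain stand, free of the hook (horizontal distance between carrier and drain_seat below 0.009 m and z of carrier in the frame of drain_stand between 0.056 and 0.064 m and angle between carrier's own z axis and vertical below 0.12 rad and angle between the y axis of carrier and the y axis of drain_stand, either way round below 0.12 rad and contact force between hook and carrier below 0.05 N and linear speed of carrier below 0.03 m/s), for 0.2 s.
At the end, for the whole second after the job is handed in: Carrier still and level (0.12 rad), both ears in the drain stand's pockets (origin within 9 mm sideways and 4 mm in height of the seat, yaw within 0.12 rad, either way round); hook still and upright (0.12 rad) in its holder, guard down: foot within 9 mm of centre, under 10 mm high (horizontal distance between carrier and drain_seat below 0.009 m and z of carrier in the frame of drain_stand between 0.056 and 0.064 m and angle between each of carrier, hook's own z axis and vertical below 0.12 rad and angle between the y axis of carrier and the y axis of drain_stand, either way round below 0.12 rad and horizontal distance between hook and hook_holder below 0.009 m and z of hook in the frame of hook_holder below 0.01 m and contact force between hook and carrier below 0.05 N and linear speed of each of carrier, hook below 0.02 m/s); the robot touches nothing.
It fails at once if the gripper or arm touches the carrier (contact force between any of the fingers, the arm and carrier above 0.5 N).
It fails at once if the carrier is tipped by more than 0.8 rad (the slides would fall out) (angle between carrier's own z axis and vertical above 0.8 rad).
It fails at once if the carrier is handled roughly: any force on it above 25 N (contact force between carrier and anything else above 25 N).
It fails at once if a bystander is moved by more than 30 mm (distance of any of white_jar, dropper_bottle, petri_dish, slide_carton from where it was at the start of the episode above 0.03 m).
It also fails if it takes over 72 s, if anything falls off the work surface, if the arm or the gripper's body presses on something with over 40 N, if the wrist force passes 120 N, or if a joint passes its speed limit or range.

## Working session

There is one attempt and no reset: what is moved stays moved. The work goes in short steps, Python scripts to look and compute and a tool call to move; the robot and the scene stay as the last step left them, time stands still between calls to the robot, and variables do not carry over. Pictures are saved under pics/ and viewed, at most 10 in all, crops included, and the job is handed in when it is done.

Besides the shell and the picture viewer there is one more tool, called after "Request:" in YAML: its name, and indented under it one key for each argument. carry_out: Moves the arm, as the interface text tells. Its arguments: {"type":"object","properties":{"plan":{"type":"array"},"gripper":{"type":"number"}},"required":["plan"]}

```bash
mkdir -p pics
python3 - <<'E'
from plant import bot
import cv2,numpy as np
print(bot.get_obs()['tool_pos'],bot.grip_point_offset)
ims={}
for n in ['scene','side','wrist']:
    m=bot.camera_model(n); im=bot.capture(n); cv2.imwrite(f'pics/{n}0.png',im[:,:,::-1]); ims[n]=im
    print(n,np.round(m['camera_matrix'],1).tolist(),np.round(-np.array(m['R']).T@m['t']),np.round(m['R'],3).tolist())
E
```

```text
[5.24593989e+02 7.05761361e-02 2.26059193e+02] 18.8
scene [[465.2, 0.0, 251.5], [0.0, 465.2, 201.8], [0.0, 0.0, 1.0]] [  96. -498.  867.] [[0.733, -0.68, -0.001], [-0.525, -0.566, -0.635], [0.431, 0.466, -0.772]]
side [[393.4, 0.0, 257.0], [0.0, 393.4, 191.9], [0.0, 0.0, 1.0]] [ 434. -852.  562.] [[0.991, -0.129, -0.018], [-0.081, -0.504, -0.86], [0.102, 0.854, -0.51]]
wrist [[337.9, 0.0, 258.1], [0.0, 337.9, 197.9], [0.0, 0.0, 1.0]] [525.  67. 384.] [[1.0, -0.001, -0.001], [-0.001, -0.969, 0.248], [-0.001, -0.248, -0.969]]
```

Run:
```python
import cv2
for n in ['scene','side']:
    im=cv2.imread(f'pics/{n}0.png'); cv2.imwrite(f'pics/{n}0b.png',cv2.resize(im,(800,600),interpolation=cv2.INTER_CUBIC))
```

```text
(no output)
```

View pics/scene0b.png

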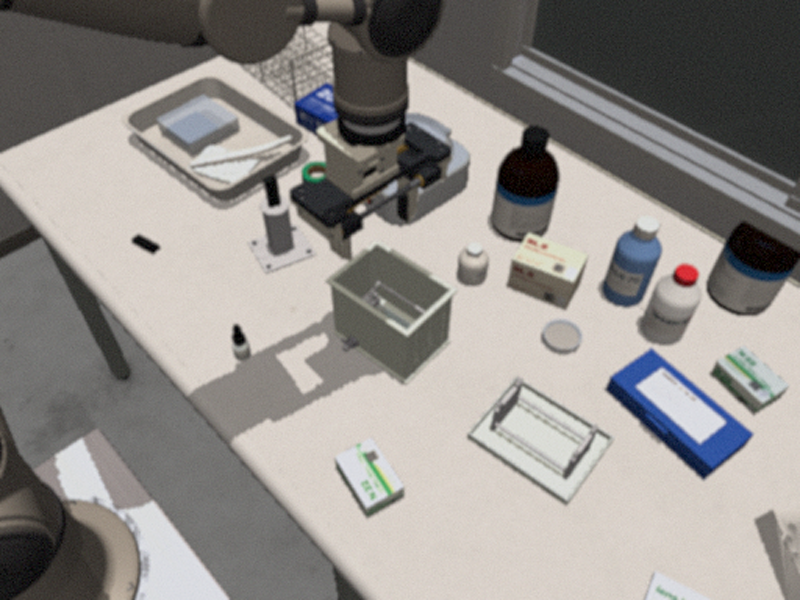

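View pics/side0b.png

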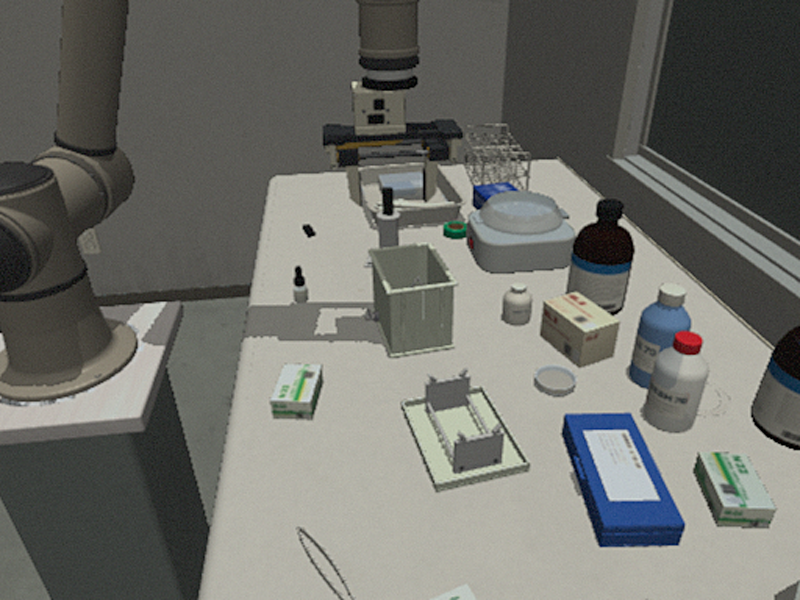

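View pics/wrist0.png

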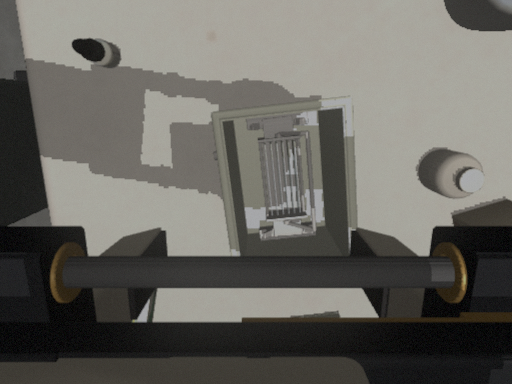

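```bash
cat > h.py <<'E'
import numpy as np, json, cv2
from scipy.optimize import least_squares
from plant import bot
def model(n):
    m=bot.camera_model(n); return tuple(np.array(m[k],float) for k in('camera_matrix','R','t'))
def proj(m,X):
    K,R,t=m; c=np.atleast_2d(X)@R.T+t; p=c@K.T; return p[:,:2]/p[:,2:]
def ray(m,uv,z):
    K,R,t=m; d=R.T@np.linalg.inv(K)@[uv[0],uv[1],1]; c=-R.T@t; return c+d*(z-c[2])/d[2]
def place(p,pts):
    c,s=np.cos(p[2]),np.sin(p[2]); pts=np.atleast_2d(pts)
    return np.c_[p[0]+c*pts[:,0]-s*pts[:,1],p[1]+s*pts[:,0]+c*pts[:,1],pts[:,2]]
def fit(obs,p0):  # obs: list of (model,pts,uv)
    f=lambda p: np.concatenate([(proj(m,place(p,P))-np.array(u,float)).ravel() for m,P,u in obs])
    r=least_squares(f,p0); return r.x,np.round(f(r.x).reshape(-1,2),1).tolist()
E
python3 - <<'E'
from h import *
S,D,W=model('scene'),model('side'),model('wrist')
a=.64
fl=lambda z,x,y:[[-x,y,z],[x,y,z],[x,-y,z],[-x,-y,z]]
s=lambda l:[[a*q for q in u] for u in l]
T=fl(120,54,75)
print(fit([(S,T,s([(328,281),(378,246),(456,292),(407,330)])),(D,T,s([(372,250),(430,245),(455,283),(380,290)])),(W,T[:2],[(213,115),(352,97)])],[525,0,0]))
T=fl(14,60,78)
print(fit([(S,T,s([(470,435),(520,381),(611,435),(566,498)])),(D,T,s([(401,405),(483,388),(527,466),(437,486)]))],[600,-300,0]))
for m,u in((S,(271,180)),(D,(387,190))): print('griptop',ray(m,[a*u[0],a*u[1]],152))
print([ray(S,[a*x,a*y],4).round() for x,y in[(250,245),(268,272),(315,255),(300,232)]])
for n,u,v in(('jar',(472,265),(516,303)),('dropper',(241,345),(300,290)),('petri',(562,335),(555,380)),('carton',(548,270),(580,328)),('carton?',(370,477),(297,390))):
    print(n,ray(S,[a*u[0],a*u[1]],20).round(),ray(D,[a*v[0],a*v[1]],20).round())
E
```

```text
(array([ 5.49446387e+02, -4.70842908e+00,  9.22516759e-02]), [[-1.7, -1.3], [0.1, -5.1], [1.7, -1.6], [-0.2, 3.8], [-2.9, -1.7], [0.4, -3.0], [1.3, -0.5], [3.4, 0.8], [-2.5, -1.6], [1.1, 2.6]])
(array([ 5.76385971e+02, -2.71549525e+02,  1.35582938e-01]), [[-1.0, -0.6], [-1.4, -2.7], [3.4, 2.0], [2.5, 3.4], [-0.8, -2.9], [-0.8, -2.0], [1.8, -1.7], [-1.5, -0.9]])
griptop [539.83514814 251.842873   152.        ]
griptop [541.3079735  238.75571041 152.        ]
[array([506., 297.,   4.]), array([491., 227.,   4.]), array([571., 205.,   4.]), array([587., 265.,   4.])]
jar [732.   4.  20.] [734.  14.  20.]
dropper [368. 123.  20.] [368. 118.  20.]
petri [ 726. -183.   20.] [ 727. -198.   20.]
carton [813. -86.  20.] [812. -77.  20.]
carton? [ 366. -162.   20.] [ 367. -166.   20.]
```

Request:
carry_out:
  plan:
    - {"tz":45}
    - {"tz":45,"ty":-15}
    - {"ty":-40,"tx":10}
    - {"ty":-5,"tx":10}
    - {}
    - {}

```text
invalid input at $.plan[0]: expected keys tx, ty, tz, rx, ry, rz
```

Run:
```python
from h import *
import pickle
m=model('wrist'); im=bot.capture('wrist'); pickle.dump(m,open('w1.pkl','wb'))
print(bot.get_obs()['tool_pos'])
cv2.imwrite('pics/w1.png',cv2.resize(im[:,:,::-1],None,fx=1.56,fy=1.56,interpolation=cv2.INTER_CUBIC))
for s in(1,-1): print(s,proj(m,place([549,-5,.09],[[s*24.5,47,69],[s*24.5,-47,69],[0,47,40],[0,-47,40]])).round()*1.56)
```

```text
[5.24772025e+02 4.67396939e-02 2.26320089e+02]
1 [[477.36 212.16]
 [486.72 361.92]
 [433.68 213.72]
 [444.6  351.  ]]
-1 [[394.68 219.96]
 [408.72 369.72]
 [433.68 213.72]
 [444.6  351.  ]]
```

View pics/w1.png

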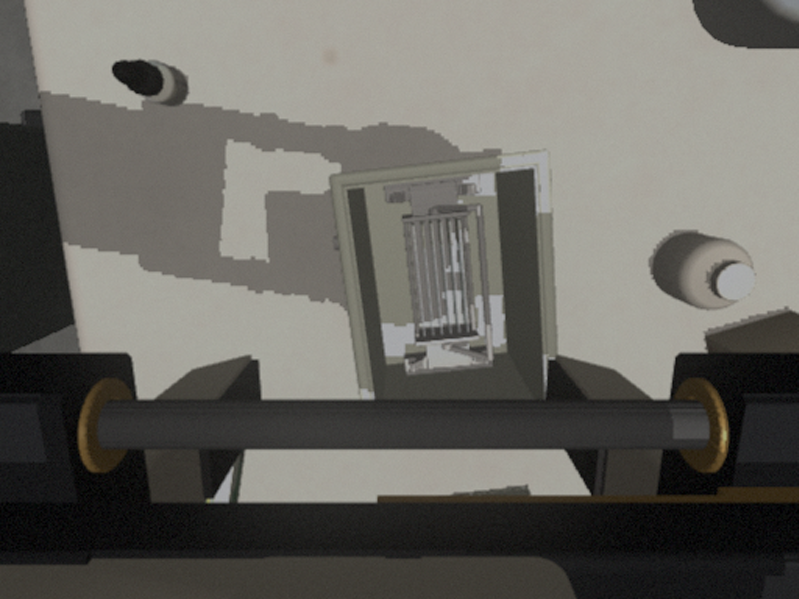

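Request:
carry_out:
  plan:
    - {"ty":-50}
    - {"ty":-50}
    - {"ty":-50}
    - {"ty":-50}
    - {"ty":-50}
    - {"ty":-20}
    - {}
    - {}

```text
invalid input at $.plan[0]: expected keys tx, ty, tz, rx, ry, rz
```

Run:
```python
from h import *
import pickle
m=model('wrist'); im=bot.capture('wrist'); pickle.dump(m,open('w2.pkl','wb'))
print(bot.get_obs()['tool_pos'],bot.get_obs()['time'])
cv2.imwrite('pics/w2.png',cv2.resize(im[:,:,::-1],None,fx=1.56,fy=1.56,interpolation=cv2.INTER_CUBIC))
```

```text
[5.24828066e+02 1.56461022e-02 2.26382422e+02] 0.25
```

View pics/w2.png

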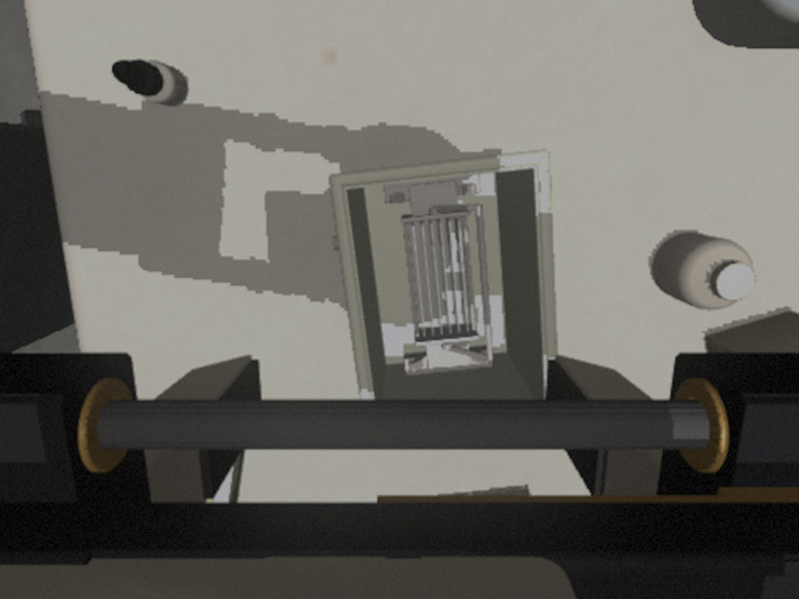

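Request:
carry_out:
  plan:
    - {"tx":0,"ty":-40,"tz":30,"rx":0,"ry":0,"rz":0}
    - {"tx":10,"ty":-40,"tz":30,"rx":0,"ry":0,"rz":0}
    - {"tx":15,"ty":-45,"tz":15,"rx":0,"ry":0,"rz":0}
    - {"tx":20,"ty":-45,"tz":0,"rx":0,"ry":0,"rz":0}
    - {"tx":5,"ty":-45,"tz":0,"rx":0,"ry":0,"rz":0}
    - {"tx":0,"ty":-45,"tz":0,"rx":0,"ry":0,"rz":0}
    - {"tx":0,"ty":-45,"tz":0,"rx":0,"ry":0,"rz":0}
    - {"tx":0,"ty":-15,"tz":0,"rx":0,"ry":0,"rz":0}
    - {"tx":0,"ty":0,"tz":0,"rx":0,"ry":0,"rz":0}
    - {"tx":0,"ty":0,"tz":0,"rx":0,"ry":0,"rz":0}

```text
time: 1.25
tool_pos: [574.9, -318.2, 300.9]
tcp_rot: [-3.141, -0.001, 1.571]
contact_force: [0.7, 0.3, 0.5]
grip_width: 91.7
finger_force: 0.0
```

Run:
```python
from h import *
import pickle
W=pickle.load(open('w2.pkl','rb'))
u=np.array([(331,176),(550,150),(480,207),(489,362)])/1.56
print(fit([(W,[[-54,75,120],[54,75,120],[24.5,47,69],[24.5,-47,69]],u)],[549,-5,.09]))
m=model('wrist'); im=bot.capture('wrist'); pickle.dump(m,open('w3.pkl','wb'))
print(bot.get_obs()['tool_pos'],bot.get_obs()['time'])
cv2.imwrite('pics/w3.png',cv2.resize(im[:,:,::-1],None,fx=1.56,fy=1.56,interpolation=cv2.INTER_CUBIC))
```

```text
(array([ 5.50834860e+02, -3.23476282e+00,  1.05147772e-01]), [[-1.2, -0.4], [1.0, 0.6], [-0.3, 1.5], [0.6, -1.8]])
[ 575.10699356 -317.56258975  301.30773481] 1.3
```

View pics/w3.png

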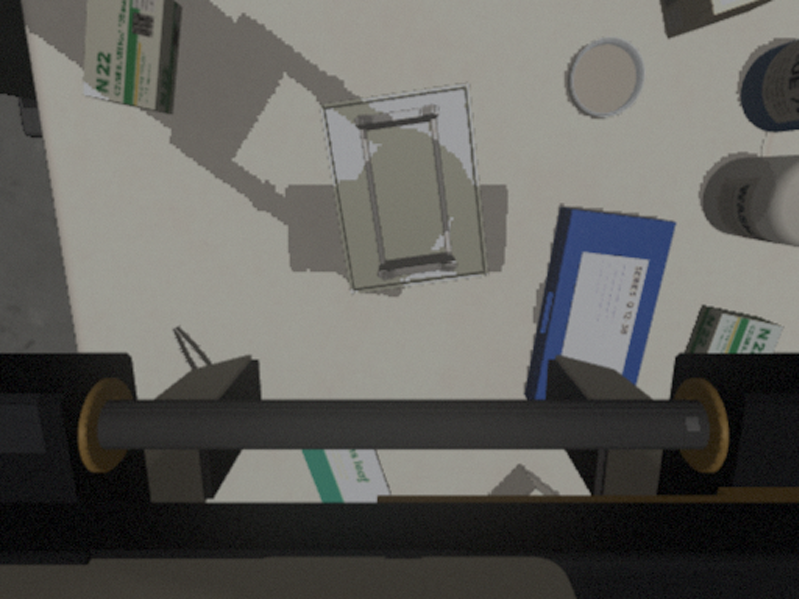

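Request:
carry_out:
  plan:
    - {"tx":0,"ty":45,"tz":0,"rx":0,"ry":0,"rz":0}
    - {"tx":0,"ty":45,"tz":0,"rx":0,"ry":0,"rz":0}
    - {"tx":0,"ty":45,"tz":0,"rx":0,"ry":0,"rz":0}
    - {"tx":0,"ty":45,"tz":0,"rx":0,"ry":0,"rz":0}
    - {"tx":0,"ty":45,"tz":0,"rx":0,"ry":0,"rz":0}
    - {"tx":-5,"ty":45,"tz":0,"rx":0,"ry":0,"rz":0}
    - {"tx":-5,"ty":45,"tz":0,"rx":0,"ry":0,"rz":0}
    - {"tx":-5,"ty":45,"tz":0,"rx":0,"ry":0,"rz":0}
    - {"tx":-10,"ty":45,"tz":0,"rx":0,"ry":0,"rz":0}
    - {"tx":-10,"ty":45,"tz":0,"rx":0,"ry":0,"rz":0}
    - {"tx":0,"ty":45,"tz":0,"rx":0,"ry":0,"rz":0}
    - {"tx":0,"ty":15,"tz":0,"rx":0,"ry":0,"rz":0}

```text
time: 2.5
tool_pos: [537.7, 196.3, 302.0]
tcp_rot: [3.141, -0.002, 1.577]
contact_force: [-0.0, -0.2, 0.3]
grip_width: 91.9
finger_force: 0.0
```

Request:
carry_out:
  plan:
    - {"tx":0,"ty":0,"tz":0,"rx":0,"ry":0,"rz":0}
    - {"tx":0,"ty":0,"tz":0,"rx":0,"ry":0,"rz":0}

```text
time: 2.7
tool_pos: [539.3, 191.0, 301.3]
tcp_rot: [3.141, 0.001, 1.573]
contact_force: [0.2, 0.1, -0.2]
grip_width: 92.0
finger_force: 0.0
```

Run:
```python
from h import *
import pickle
W=pickle.load(open('w3.pkl','rb'))
u=np.array([(323,105),(467,85),(487,272),(354,291)])/1.56
print(fit([(W,[[-60,78,14],[60,78,14],[60,-78,14],[-60,-78,14]],u)],[576,-272,.13]))
print(proj(W,place([576,-272,.13],[[x,y,66] for y in(54,60,-54,-60) for x in(-25,25)])).round()*1.56)
m=model('wrist'); im=bot.capture('wrist'); pickle.dump(m,open('w4.pkl','wb'))
print(bot.get_obs()['tool_pos'],bot.get_obs()['time'])
cv2.imwrite('pics/w4.png',cv2.resize(im[:,:,::-1],None,fx=1.56,fy=1.56,interpolation=cv2.INTER_CUBIC))
```

```text
(array([ 5.79649092e+02, -2.66879463e+02,  1.38455152e-01]), [[-2.2, -0.7], [2.0, -2.4], [1.7, 2.0], [-1.5, 2.0]])
[[358.8  129.48]
 [429.   120.12]
 [357.24 121.68]
 [427.44 110.76]
 [380.64 279.24]
 [446.16 269.88]
 [380.64 287.04]
 [446.16 277.68]]
[539.55458856 190.25014732 301.34934309] 2.75
```

View pics/w4.png

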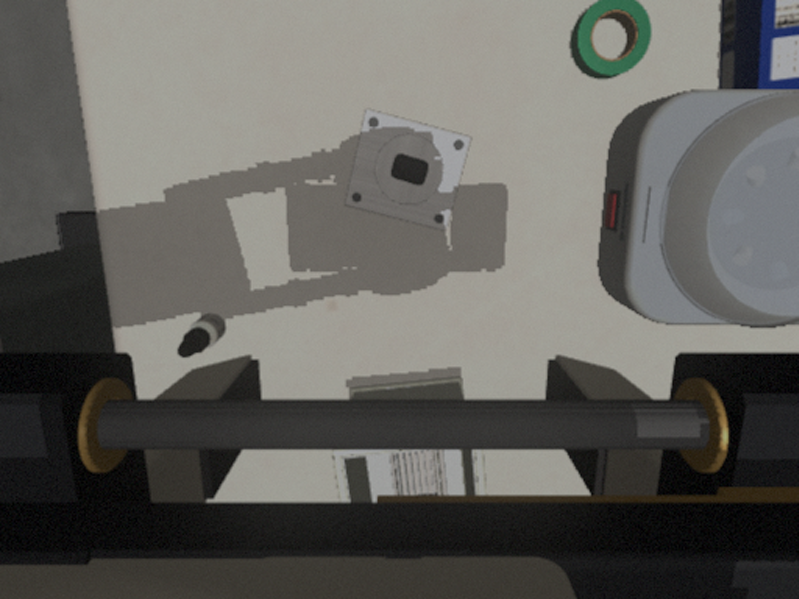

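Run:
```python
from h import *
import pickle
W=pickle.load(open('w4.pkl','rb'))
u=np.array([(367,109),(471,136),(443,229),(345,205),(410,167)])/1.56
P=[[-45,40,4],[45,40,4],[45,-40,4],[-45,-40,4],[0,0,152]]
print(fit([(W,P,u)],[540,247,-.25])); print(fit([(W,P[:4],u[:4])],[540,247,-.25])[0],ray(W,u[4],152),bot.get_obs()['tcp_rot'])
im=cv2.imread('pics/w4.png'); c=im[140:200,380:440].mean(2); b=(c<45).astype(np.uint8)
k=max(cv2.findContours(b,0,2)[0],key=cv2.contourArea); r=cv2.minAreaRect(k); print(r, ray(W,(np.array(r[0])+[380,140])/1.56,152))
```

```text
(array([ 5.43250243e+02,  2.59936474e+02, -2.49777873e-01]), [[-0.9, -1.4], [0.6, -0.3], [1.9, 0.8], [-0.8, -0.7], [-0.5, 1.2]])
[ 5.43001930e+02  2.59372048e+02 -2.49856965e-01] [543.70118539 260.96708064 152.        ] [3.14133848e+00 5.38804384e-04 1.57091998e+00]
((29.245281219482422, 29.14150619506836), (32.96653366088867, 23.213932037353516), 15.945394515991211) [543.28012735 259.80043292 152.        ]
```

Run:
```python
from h import *
for n in('scene','side'):
    m=model(n); print(n,(proj(m,place([543.2,259.8,-.25],[[0,0,152],[0,0,95],[-45,40,4],[45,40,4],[45,-40,4],[-45,-40,4]]))/.64).round().tolist())
    im=cv2.imread(f'pics/{n}0b.png')
    x,y=(275,220) if n=='scene' else (385,210)
    cr=im[y-60:y+60,x-60:x+60]; cv2.imwrite(f'pics/c_{n}.png',cv2.resize(cr,(400,400)))
a=np.hstack([cv2.imread(f'pics/c_{n}.png') for n in('scene','side')]); cv2.imwrite('pics/c.png',a)
```

```text
scene [[270.0, 176.0], [274.0, 205.0], [247.0, 240.0], [296.0, 222.0], [316.0, 252.0], [265.0, 271.0]]
side [[387.0, 186.0], [388.0, 214.0], [370.0, 246.0], [413.0, 248.0], [409.0, 266.0], [364.0, 264.0]]
```

View pics/c.png

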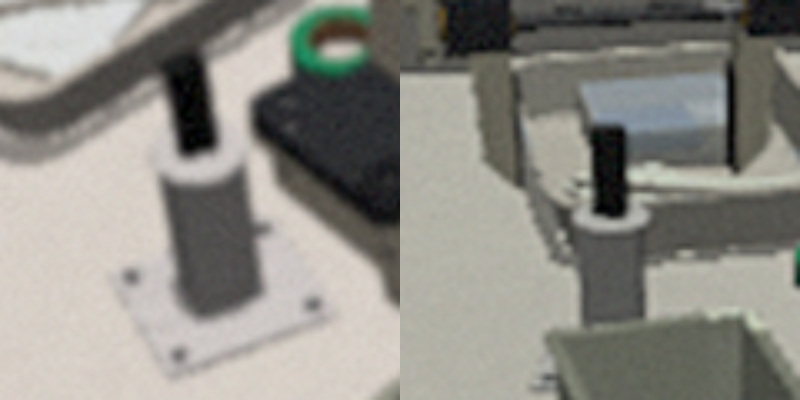

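Request:
carry_out:
  plan:
    - {"tx":0,"ty":8,"tz":-10,"rx":0,"ry":0,"rz":0.147}
    - {"tx":0,"ty":8,"tz":-10,"rx":0,"ry":0,"rz":0.147}
    - {"tx":0,"ty":8,"tz":-10,"rx":0,"ry":0,"rz":0.147}
    - {"tx":0,"ty":8,"tz":-10,"rx":0,"ry":0,"rz":0.147}
    - {"tx":0,"ty":8,"tz":-10,"rx":0,"ry":0,"rz":0.147}
    - {"tx":0,"ty":8,"tz":-10,"rx":0,"ry":0,"rz":0.147}
    - {"tx":0,"ty":8,"tz":-10,"rx":0,"ry":0,"rz":0.147}
    - {"tx":0,"ty":8,"tz":-10,"rx":0,"ry":0,"rz":0.147}
    - {"tx":2,"ty":4,"tz":-10,"rx":0,"ry":0,"rz":0.145}
    - {"tx":0,"ty":0,"tz":0,"rx":0,"ry":0,"rz":0}
    - {"tx":0,"ty":0,"tz":0,"rx":0,"ry":0,"rz":0}

```text
time: 3.85
tool_pos: [542.2, 257.6, 211.4]
tcp_rot: [-3.141, -0.0, 2.886]
contact_force: [0.8, 1.1, 0.6]
grip_width: 91.6
finger_force: 0.0
```

Run:
```python
from h import *
o=bot.get_obs(); m=model('wrist'); im=bot.capture('wrist'); cv2.imwrite('pics/w5.png',im[:,:,::-1])
print(o['tool_pos'],o['tcp_rot'],o['joint_positions'])
g=proj(m,place([542.5,258.5,-.25],[[x,y,152] for x,y in((-10,7),(10,7),(10,-7),(-10,-7))])).round(1); print(g.tolist())
print(proj(m,place([542.5,258.5,-.25],[[x,y,4] for x,y in((-45,40),(45,40),(45,-40),(-45,-40))])).round(1).tolist())
c=g.mean(0).astype(int); y0,x0=c[1]-50,c[0]-50; cr=im[y0:y0+100,x0:x0+100].mean(2)
b=(cr<40).astype(np.uint8); n,l,st,ce=cv2.connectedComponentsWithStats(b)
for i in range(1,n):
    if st[i,4]>40: print((st[i,:2]+[x0,y0]).tolist(),st[i,2:].tolist(),(ce[i]+[x0,y0]).round(1))
```

```text
[542.15662839 257.59348343 211.37034333] [-3.14137221e+00 -3.63704728e-05  2.88639774e+00] [ 3.16012270e-01  4.92451943e-01  1.32983548e+00 -1.71162805e-04
  1.31945501e+00 -9.99546570e-01]
[[270.0, 198.5], [269.9, 227.0], [249.3, 227.1], [248.9, 198.6]]
[[296.4, 131.6], [294.6, 212.6], [223.8, 213.0], [221.2, 132.0]]
[252, 184] [20, 42, 721] [261.6 204.6]
```

View pics/w5.png

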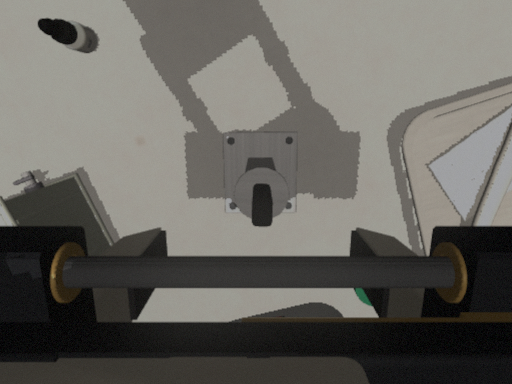

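Request:
carry_out:
  plan:
    - {"tx":0,"ty":1.5,"tz":-40,"rx":0,"ry":0,"rz":0}
    - {"tx":0,"ty":0,"tz":-40,"rx":0,"ry":0,"rz":0}
    - {"tx":0,"ty":0,"tz":-27,"rx":0,"ry":0,"rz":0}
    - {"tx":0,"ty":0,"tz":0,"rx":0,"ry":0,"rz":0}
    - {"tx":0,"ty":0,"tz":0,"rx":0,"ry":0,"rz":0}
    - {"tx":0,"ty":0,"tz":0,"rx":0,"ry":0,"rz":0}

```text
time: 4.5
tool_pos: [543.3, 260.5, 106.6]
tcp_rot: [3.139, 0.003, 2.891]
contact_force: [-0.6, 0.5, -0.3]
grip_width: 91.9
finger_force: 0.0
```

Request:
carry_out:
  plan:
    - {"tx":0,"ty":0,"tz":0,"rx":0,"ry":0,"rz":0}
    - {"tx":0,"ty":0,"tz":0,"rx":0,"ry":0,"rz":0}
    - {"tx":0,"ty":0,"tz":0,"rx":0,"ry":0,"rz":0}
    - {"tx":0,"ty":0,"tz":0,"rx":0,"ry":0,"rz":0}
    - {"tx":0,"ty":0,"tz":0,"rx":0,"ry":0,"rz":0}
    - {"tx":0,"ty":0,"tz":0,"rx":0,"ry":0,"rz":0}
    - {"tx":0,"ty":0,"tz":0,"rx":0,"ry":0,"rz":0}
    - {"tx":0,"ty":0,"tz":0,"rx":0,"ry":0,"rz":0}
    - {"tx":0,"ty":0,"tz":0,"rx":0,"ry":0,"rz":0}
    - {"tx":0,"ty":0,"tz":0,"rx":0,"ry":0,"rz":0}
  gripper: 1

```text
time: 5.5
tool_pos: [541.8, 260.3, 104.1]
tcp_rot: [3.141, -0.0, 2.892]
contact_force: [-0.3, 0.5, 0.6]
grip_width: 16.6
finger_force: 0.0
```

Request:
carry_out:
  plan:
    - {"tx":0,"ty":0,"tz":0,"rx":0,"ry":0,"rz":0}
    - {"tx":0,"ty":0,"tz":0,"rx":0,"ry":0,"rz":0}
    - {"tx":0,"ty":0,"tz":0,"rx":0,"ry":0,"rz":0}
    - {"tx":0,"ty":0,"tz":0,"rx":0,"ry":0,"rz":0}

```text
time: 5.9
tool_pos: [541.8, 260.3, 104.1]
tcp_rot: [3.141, 0.0, 2.892]
contact_force: [0.6, -0.0, -1.2]
grip_width: 13.9
finger_force: 30.0
```

```bash
python3 -c "
from h import *
o=bot.get_obs();print(o['tool_pos'],o['tcp_rot'],o['grip_width'],o['finger_force'],o['contact_force'])"
```

```text
[541.83494263 260.30916703 104.13604733] [3.14148982e+00 1.06230107e-05 2.89176901e+00] 13.902002787117686 29.999826550483704 [ 0.59034254 -0.01906706 -1.20132156]
```

Request:
carry_out:
  plan:
    - {"tx":0,"ty":0,"tz":15,"rx":0,"ry":0,"rz":0}
    - {"tx":0,"ty":0,"tz":30,"rx":0,"ry":0,"rz":0}
    - {"tx":0,"ty":0,"tz":30,"rx":0,"ry":0,"rz":0}
    - {"tx":0,"ty":0,"tz":35,"rx":0,"ry":0,"rz":0}
    - {"tx":0,"ty":0,"tz":35,"rx":0,"ry":0,"rz":0}
    - {"tx":0,"ty":0,"tz":35,"rx":0,"ry":0,"rz":0}
    - {"tx":0,"ty":0,"tz":0,"rx":0,"ry":0,"rz":0}
    - {"tx":0,"ty":0,"tz":0,"rx":0,"ry":0,"rz":0}

```text
time: 6.7
tool_pos: [541.8, 260.3, 284.3]
tcp_rot: [3.141, 0.001, 2.892]
contact_force: [0.1, 0.5, -2.0]
grip_width: 14.2
finger_force: 30.0
```

Request:
carry_out:
  plan:
    - {"tx":0,"ty":-20,"tz":0,"rx":0,"ry":0,"rz":0.035}
    - {"tx":1.5,"ty":-35,"tz":0,"rx":0,"ry":0,"rz":0.04}
    - {"tx":2,"ty":-40,"tz":0,"rx":0,"ry":0,"rz":0.05}
    - {"tx":2,"ty":-40,"tz":0,"rx":0,"ry":0,"rz":0.06}
    - {"tx":2,"ty":-40,"tz":0,"rx":0,"ry":0,"rz":0.06}
    - {"tx":2,"ty":-40,"tz":0,"rx":0,"ry":0,"rz":0.06}
    - {"tx":2,"ty":-30,"tz":0,"rx":0,"ry":0,"rz":0.05}
    - {"tx":0,"ty":-18,"tz":0,"rx":0,"ry":0,"rz":0}
    - {"tx":0,"ty":0,"tz":0,"rx":0,"ry":0,"rz":0}
    - {"tx":0,"ty":0,"tz":0,"rx":0,"ry":0,"rz":0}
    - {"tx":0,"ty":0,"tz":0,"rx":0,"ry":0,"rz":0}

```text
time: 7.8
tool_pos: [553.0, -1.7, 283.3]
tcp_rot: [3.141, -0.002, -3.036]
contact_force: [0.4, 0.8, -1.5]
grip_width: 13.7
finger_force: 30.0
```

Run:
```python
from h import *
import pickle
o=bot.get_obs(); print(o['tool_pos'],o['tcp_rot'],o['time'],o['grip_width'])
m=model('wrist'); W=m; im=bot.capture('wrist'); pickle.dump(m,open('w6.pkl','wb'))
cv2.imwrite('pics/w6.png',im[:,:,::-1]); cv2.imwrite('pics/w6b.png',cv2.resize(im[100:340,98:418,::-1],(800,600),interpolation=cv2.INTER_CUBIC))
t=[550.3,-3.7,.105]
f=lambda P:((proj(m,P)-[98,100])*2.5).round().tolist()
print('bar',f(place(t,[[24.5,47,69],[24.5,-47,69],[0,47,40],[0,-47,40]])))
print('flange',f(place(t,[[-54,75,120],[54,75,120],[54,-75,120],[-54,-75,120]])))
h=[o['tool_pos'][0]+.7,o['tool_pos'][1],.105]; z=o['tool_pos'][2]-99.1
print('foot',f(place(h,[[13,8,z+11],[13,-8,z+11],[-13,8,z+11],[-13,-8,z+11]])))
for n in('side','scene'): cv2.imwrite(f'pics/{n}6.png',bot.capture(n)[:,:,::-1])
```

```text
[552.96650975  -1.6885623  283.3017326 ] [ 3.14070253e+00 -1.57428641e-03 -3.03552948e+00] 7.8 13.683867619017287
bar [[500.0, 229.0], [293.0, 229.0], [495.0, 165.0], [298.0, 165.0]]
flange [[597.0, 54.0], [582.0, 329.0], [210.0, 329.0], [194.0, 54.0]]
foot [[426.0, 298.0], [374.0, 298.0], [427.0, 215.0], [373.0, 215.0]]
```

View pics/w6b.png

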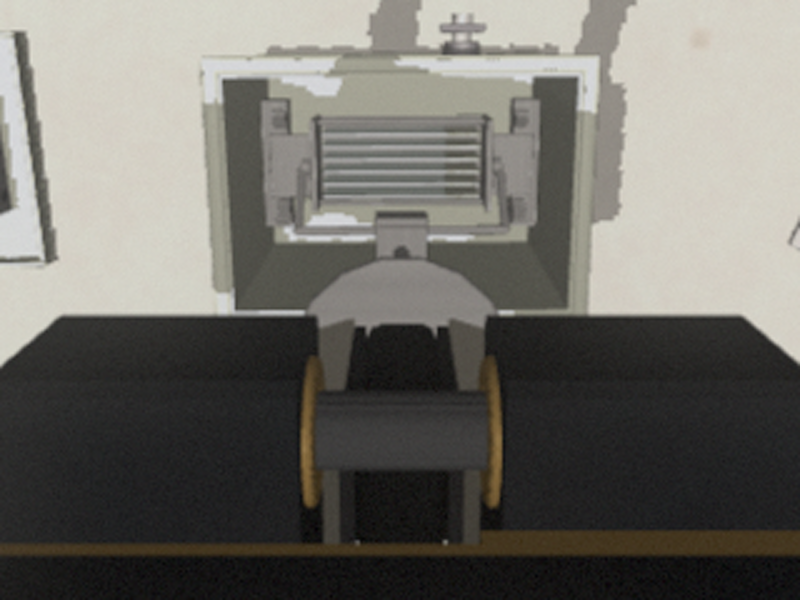

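Request:
carry_out:
  plan:
    - {"tx":0,"ty":1,"tz":-20,"rx":0,"ry":0,"rz":0}
    - {"tx":0,"ty":0,"tz":-25,"rx":0,"ry":0,"rz":0}
    - {"tx":0,"ty":0,"tz":-25,"rx":0,"ry":0,"rz":0}
    - {"tx":0,"ty":0,"tz":-20,"rx":0,"ry":0,"rz":0}
    - {"tx":0,"ty":0,"tz":-15,"rx":0,"ry":0,"rz":0}
    - {"tx":0,"ty":0,"tz":-15,"rx":0,"ry":0,"rz":0}
    - {"tx":0,"ty":0,"tz":-10,"rx":0,"ry":0,"rz":0}
    - {"tx":0,"ty":0,"tz":-6,"rx":0,"ry":0,"rz":0}
    - {"tx":0,"ty":0,"tz":0,"rx":0,"ry":0,"rz":0}
    - {"tx":0,"ty":0,"tz":0,"rx":0,"ry":0,"rz":0}
    - {"tx":0,"ty":0,"tz":0,"rx":0,"ry":0,"rz":0}

```text
time: 9.05
tool_pos: [553.8, -1.7, 148.9]
tcp_rot: [-3.141, 0.001, -3.036]
contact_force: [-0.2, 1.1, -1.0]
grip_width: 14.2
finger_force: 30.0
```

```bash
python3 -c "
from h import *
o=bot.get_obs();print(o['tool_pos'],o['tcp_rot'],o['grip_width'],o['contact_force'],o['moment'])
im=bot.capture('wrist');cv2.imwrite('pics/w7.png',im[:,:,::-1])
b=im.mean(2)[60:230,100:400]; np.set_printoptions(linewidth=250); print(b[:,130:170:40].astype(int).T)"
```

```text
[553.7781388   -1.71014257 148.94092319] [-3.14134193e+00  1.44439549e-03 -3.03630297e+00] 14.216350765838413 [-0.17795481  1.09612917 -1.03517758] [ 0.14580419 -0.05713525 -0.00020802]
[[220 219 221 221 220 221 219 221 219 220 219 220 220 220 221 218 220 219 219 220 218 219 220 219 220 218 220 219 218 218 219 218 218 219 216 218 216 218 218 219 218 218 217 218 219 216 217 217 217 217 218 218 218 218 218 206 199 170 151 152 149
  151 151 138 141 158 166 146 138 148 154 160 166 164 163 161 163 156 147 144 162 169 167 165 166 167 166 165 165 165 165 164 164 165 164 163 163 162 164 149 133 143 123 123 138 131 126 120 113 110 111 140 180 154 115 110 111 110 122 169 151 116
  113 112 107 111 154 153 120 111 108 110 109 133 145 125 108 109 107 105 131 142 125 105 102 109 107 156 168 138 142 130 112 109 129 136 139 142 140 142 140 141 139 139 138 137 141 141 141 123]]
```

Request:
carry_out:
  plan:
    - {"tx":4,"ty":0.4,"tz":0,"rx":0,"ry":0,"rz":0}
    - {"tx":4,"ty":0.4,"tz":0,"rx":0,"ry":0,"rz":0}
    - {"tx":4,"ty":0.4,"tz":0,"rx":0,"ry":0,"rz":0}
    - {"tx":2.5,"ty":0.3,"tz":0,"rx":0,"ry":0,"rz":0}
    - {"tx":0,"ty":0,"tz":0,"rx":0,"ry":0,"rz":0}
    - {"tx":0,"ty":0,"tz":0,"rx":0,"ry":0,"rz":0}
    - {"tx":0,"ty":0,"tz":0,"rx":0,"ry":0,"rz":0}

```text
time: 9.8
tool_pos: [567.7, -0.2, 148.1]
tcp_rot: [3.141, -0.0, -3.036]
contact_force: [0.1, 0.3, -0.6]
grip_width: 13.9
finger_force: 30.0
```

Run:
```python
from h import *
o=bot.get_obs();print(o['tool_pos'],o['tcp_rot'],o['contact_force'],o['moment'],o['time'])
m=model('wrist'); im=bot.capture('wrist');cv2.imwrite('pics/w8.png',im[:,:,::-1])
t=[550.5,-1.2,.105]
print('bar',proj(m,place(t,[[24.5,y,69] for y in(-42,-30,0,30,42)])).round(1).tolist())
h=[o['tool_pos'][0]+.5,o['tool_pos'][1],.105]; z=o['tool_pos'][2]-99.1
print('foot',proj(m,place(h,[[-13,8,z+11],[-13,-8,z+11],[-10,0,z+11]])).round(1).tolist())
print('rodtop/guard',proj(m,place(h,[[-23,0,z+93],[0,-23,z+93],[0,23,z+93]])).round(1).tolist())
g=im.mean(2); np.set_printoptions(linewidth=300)
for y in(-42,-36,-30,30,36,42):
    u,v=proj(m,place(t,[[24.5,y,69]]))[0].round().astype(int); print(y,u,v,g[v-12:v+13,u-1:u+2].mean(1).astype(int))
u,v=proj(m,place(h,[[-13,0,z+11]]))[0].round().astype(int); print('foot',u,v,g[v-12:v+13,u-3:u+4].mean(1).astype(int))
```

```text
[ 5.67675666e+02 -1.86129233e-01  1.48081085e+02] [ 3.14143887e+00 -2.63985972e-04 -3.03638375e+00] [ 0.14573358  0.31381912 -0.57755006] [0.09132222 0.00526295 0.06756392] 9.8
bar [[202.1, 214.6], [218.5, 214.6], [259.3, 214.5], [300.2, 214.5], [316.5, 214.5]]
foot [[268.9, 185.5], [247.4, 185.5], [258.1, 189.4]]
rodtop/guard [[258.1, 200.8], [213.9, 243.6], [302.4, 243.5]]
-42 202 215 [166 164 164 165 165 163 164 163 147 119 123 144 146 134 103  85  86  86  86  86  86  86  77  50  33]
-36 210 215 [163 165 163 164 163 163 163 164 148 120 124 144 147 134 102  85  87  86  86  86  88  86  77  52  34]
-30 218 215 [164 164 164 164 163 163 164 163 148 121 125 146 147 135 102  86  86  87  88  88  87  86  78  53  36]
30 300 214 [165 166 165 165 163 166 164 164 163 131 116 133 150 144 120  97  89  87  88  88  87  87  88  79  54]
36 308 214 [165 165 166 166 165 164 166 165 165 131 116 133 149 144 118  95  87  88  87  87  86  88  87  78  50]
42 317 214 [157 159 159 160 160 161 163 165 164 132 118 133 147 142 116  95  85  87  87  87  86  86  87  78  53]
foot 258 186 [114 115 129 178 159 121 114 113 113 114  97  83  82 120 149 144 126 137 148 147 147 147 148 147 130]
```

Request:
carry_out:
  plan:
    - {"tx":-0.5,"ty":0,"tz":5,"rx":0,"ry":0,"rz":0}
    - {"tx":0,"ty":0,"tz":5,"rx":0,"ry":0,"rz":0}
    - {"tx":0,"ty":0,"tz":3.5,"rx":0,"ry":0,"rz":0}
    - {"tx":0,"ty":0,"tz":0,"rx":0,"ry":0,"rz":0}
    - {"tx":0,"ty":0,"tz":0,"rx":0,"ry":0,"rz":0}

```text
time: 10.35
tool_pos: [567.4, -0.2, 161.8]
tcp_rot: [-3.142, 0.0, -3.036]
contact_force: [0.2, 0.2, -1.4]
grip_width: 13.9
finger_force: 30.0
```

Request:
carry_out:
  plan:
    - {"tx":-3,"ty":-0.3,"tz":2.2,"rx":0,"ry":0,"rz":0}
    - {"tx":-3.3,"ty":-0.35,"tz":2.0,"rx":0,"ry":0,"rz":0}
    - {"tx":-2.6,"ty":-0.3,"tz":1.3,"rx":0,"ry":0,"rz":0}
    - {"tx":-2.6,"ty":-0.3,"tz":1.1,"rx":0,"ry":0,"rz":0}
    - {"tx":-2.7,"ty":-0.3,"tz":0.8,"rx":0,"ry":0,"rz":0}
    - {"tx":-2.8,"ty":-0.3,"tz":0.7,"rx":0,"ry":0,"rz":0}
    - {"tx":-2.5,"ty":-0.3,"tz":0.4,"rx":0,"ry":0,"rz":0}
    - {"tx":-2.5,"ty":-0.3,"tz":0.2,"rx":0,"ry":0,"rz":0}
    - {"tx":-2.4,"ty":-0.25,"tz":0.1,"rx":0,"ry":0,"rz":0}
    - {"tx":0,"ty":0,"tz":0,"rx":0,"ry":0,"rz":0}
    - {"tx":0,"ty":0,"tz":0,"rx":0,"ry":0,"rz":0}

```text
time: 11.45
tool_pos: [542.9, -2.9, 170.5]
tcp_rot: [3.141, 0.0, -3.036]
contact_force: [0.1, 0.3, -1.0]
grip_width: 13.7
finger_force: 30.0
```

Run:
```python
from h import *
o=bot.get_obs();print(o['tool_pos'],o['tcp_rot'],o['contact_force'],o['moment'],o['time'])
m=model('wrist'); im=bot.capture('wrist');cv2.imwrite('pics/w9.png',im[:,:,::-1])
t=[550.2,-1.2,.105]
g=im.mean(2); np.set_printoptions(linewidth=300)
for y in(-42,-36,36,42):
  for x,z in((0,78),(24.5,69)):
    u,v=proj(m,place(t,[[x,y,z]]))[0].round().astype(int); print(y,u,v,g[v-12:v+13,u-1:u+2].mean(1).astype(int))
```

```text
[542.9320378   -2.90141155 170.47211184] [ 3.14146703e+00  9.29348085e-05 -3.03643904e+00] [ 0.09583143  0.25510109 -0.96351364] [ 0.12824841 -0.043978    0.00939964] 11.45
-42 205 210 [ 84  80  79  81  86 104 118 127 133 140 140 124 109 117 135 134 121 148 162 163 186 209 217 216 218]
-42 208 235 [217 217 187 109  33  34  36  34  32  33  31  29  31  32  30  30  28  30  28  31  29  28  26  28  29]
-36 213 210 [ 85  83  82  84  82  83  84  84  87  88  89  83  97 117 137 135 126 110 102 106 117 132 153 178 207]
-36 215 235 [216 216 187 110  32  36  34  33  31  32  32  32  30  31  31  28  31  28  30  28  30  25  28  29  26]
36 306 209 [126 124 125 125 126 128 130 130 131 131 129 131 108 107 127 139 130 116 127 136 134 133 131 132 133]
36 303 235 [155 176 176 109  33  33  28  31  30  31  30  31  31  28  29  29  30  29  28  27  29  29  25  28  27]
42 314 209 [100  90  82  76  73  73  70  76  82  91 104 115 104 108 127 137 129 115 134 147 147 146 146 145 147]
42 311 235 [154 155 149  96  30  32  32  30  31  29  27  30  31  30  27  30  31  26  29  26  25  28  29  25  28]
```

Request:
carry_out:
  plan:
    - {"tx":0,"ty":0,"tz":1,"rx":0,"ry":0,"rz":0}
    - {"tx":0,"ty":0,"tz":1,"rx":0,"ry":0,"rz":0}
    - {"tx":0,"ty":0,"tz":1,"rx":0,"ry":0,"rz":0}
    - {"tx":0,"ty":0,"tz":1,"rx":0,"ry":0,"rz":0}
    - {"tx":0,"ty":0,"tz":2,"rx":0,"ry":0,"rz":0}
    - {"tx":0,"ty":0,"tz":2,"rx":0,"ry":0,"rz":0}
    - {"tx":0,"ty":0,"tz":2,"rx":0,"ry":0,"rz":0}
    - {"tx":0,"ty":0,"tz":0,"rx":0,"ry":0,"rz":0}
    - {"tx":0,"ty":0,"tz":0,"rx":0,"ry":0,"rz":0}
    - {"tx":0,"ty":0,"tz":0,"rx":0,"ry":0,"rz":0}

```text
time: 12.5
tool_pos: [542.8, -2.9, 180.4]
tcp_rot: [3.141, -0.0, -3.036]
contact_force: [-0.6, 0.1, -4.4]
grip_width: 13.9
finger_force: 30.0
```

Run:
```python
from h import *
o=bot.get_obs();print(o['tool_pos'],o['tcp_rot'],o['contact_force'],o['moment'],o['time'])
m=model('wrist'); im=bot.capture('wrist');cv2.imwrite('pics/w10.png',im[:,:,::-1])
t=[550.2,-1.2,.105]
g=im.mean(2); np.set_printoptions(linewidth=300)
for y in(-42,-36,36,42):
    u,v=proj(m,place(t,[[0,y,86]]))[0].round().astype(int); print(y,u,v,g[v-12:v+13,u-1:u+2].mean(1).astype(int))
```

```text
[542.83663882  -2.8954197  180.35007173] [ 3.14144639e+00 -2.27659657e-04 -3.03640663e+00] [-0.59466658  0.05503049 -4.36725291] [ 0.09746831 -0.00067512 -0.0191459 ] 12.5
-42 205 209 [123 103  83  77  74  75  80 101 117 127 132 136 114 112 133 135 125 123 168 206 215 214 215 215 215]
-36 213 209 [ 84  84  83  85  87  87  88  88  92  93  95  95  96 112 132 135 124 112 104 106 105 107 106 118 132]
36 306 209 [128 129 127 128 128 129 131 133 131 131 131 109 105 122 137 132 114 131 142 138 136 134 136 137 138]
42 313 209 [122 103  83  74  72  71  74  83  92 103 114 108 109 123 136 131 116 123 123 120 120 119 121 124 138]
```

Request:
carry_out:
  plan:
    - {"tx":0,"ty":0,"tz":4,"rx":0,"ry":0,"rz":0}
    - {"tx":0,"ty":0,"tz":7,"rx":0,"ry":0,"rz":0}
    - {"tx":0,"ty":0,"tz":10,"rx":0,"ry":0,"rz":0}
    - {"tx":0,"ty":0,"tz":13,"rx":0,"ry":0,"rz":0}
    - {"tx":0,"ty":0,"tz":15,"rx":0,"ry":0,"rz":0}
    - {"tx":0,"ty":0,"tz":15,"rx":0,"ry":0,"rz":0}
    - {"tx":0,"ty":0,"tz":15,"rx":0,"ry":0,"rz":0}
    - {"tx":0,"ty":0,"tz":15,"rx":0,"ry":0,"rz":0}
    - {"tx":0,"ty":0,"tz":13,"rx":0,"ry":0,"rz":0}
    - {"tx":0,"ty":0,"tz":9,"rx":0,"ry":0,"rz":0}
    - {"tx":0,"ty":0,"tz":4,"rx":0,"ry":0,"rz":0}
    - {"tx":0,"ty":0,"tz":0,"rx":0,"ry":0,"rz":0}

```text
time: 13.75
tool_pos: [543.1, -2.9, 301.0]
tcp_rot: [-3.141, 0.001, -3.036]
contact_force: [0.5, 0.5, -4.0]
grip_width: 14.1
finger_force: 30.0
```

Request:
carry_out:
  plan:
    - {"tx":0,"ty":0,"tz":0,"rx":0,"ry":0,"rz":0}
    - {"tx":0,"ty":0,"tz":0,"rx":0,"ry":0,"rz":0}
    - {"tx":0,"ty":0,"tz":0,"rx":0,"ry":0,"rz":0}

```text
time: 14.05
tool_pos: [542.7, -2.9, 299.9]
tcp_rot: [3.141, -0.001, -3.036]
contact_force: [-0.7, 0.4, -4.1]
grip_width: 13.6
finger_force: 30.0
```

Run:
```python
from h import *
o=bot.get_obs();print(o['tool_pos'],o['tcp_rot'],o['contact_force'],o['time'])
m=model('wrist'); im=bot.capture('wrist');cv2.imwrite('pics/w11.png',im[:,:,::-1])
t=[550.2,-1.2,.105]; zb=o['tool_pos'][2]-99.1+5
g=im.mean(2); np.set_printoptions(linewidth=300)
for y in(-42,-36,-30,30,36,42):
    u,v=proj(m,place(t,[[0,y,zb]]))[0].round().astype(int); print(y,u,v,g[v-12:v+13,u-1:u+2].mean(1).astype(int))
```

```text
[542.71961976  -2.88399088 299.8943741 ] [ 3.14121963e+00 -1.09822855e-03 -3.03642391e+00] [-0.70898948  0.38173372 -4.07851596] 14.05
-42 205 209 [122 107  86  76  74  78  83  96 110 121 130 134 112 110 128 131 120  87  76  82  80  81  82  82  79]
-36 213 209 [ 83  82  83  86  86  86  88  88  90  91  92  93  94 109 130 131 120  98  95 103 104 102 101 101 102]
-30 221 209 [106 100 101  99 112 131 115  99 100  99 101 134 117 111 129 131 119 129 125 132 156 123  81  82  90]
30 298 209 [ 91  84  80  81 152 149 105  81  76  78 119 126 111 117 134 128 122 152 136 127 126  96  78  79  78]
36 306 209 [125 126 123 124 126 125 127 129 128 128 128 107 102 118 134 127 110 121 130 131 121 117 116 116 117]
42 313 209 [122 101  82  74  72  69  73  81  90 103 111 106 104 120 134 127 105  85  78  81  79  80  78  78  80]
```

Request:
carry_out:
  plan:
    - {"tx":0,"ty":-2,"tz":0,"rx":0,"ry":0,"rz":0}
    - {"tx":0.5,"ty":-5,"tz":0,"rx":0,"ry":0,"rz":0.001}
    - {"tx":1,"ty":-8,"tz":0,"rx":0,"ry":0,"rz":0.002}
    - {"tx":1.5,"ty":-11,"tz":0,"rx":0,"ry":0,"rz":0.002}
    - {"tx":2,"ty":-14,"tz":0,"rx":0,"ry":0,"rz":0.002}
    - {"tx":2,"ty":-17,"tz":0,"rx":0,"ry":0,"rz":0.003}
    - {"tx":2,"ty":-20,"tz":0,"rx":0,"ry":0,"rz":0.003}
    - {"tx":2,"ty":-20,"tz":0,"rx":0,"ry":0,"rz":0.003}
    - {"tx":2,"ty":-20,"tz":0,"rx":0,"ry":0,"rz":0.003}
    - {"tx":2,"ty":-20,"tz":0,"rx":0,"ry":0,"rz":0.003}
    - {"tx":2,"ty":-20,"tz":0,"rx":0,"ry":0,"rz":0.003}
    - {"tx":2,"ty":-17,"tz":0,"rx":0,"ry":0,"rz":0.002}

```text
time: 15.3
tool_pos: [561.8, -179.3, 300.3]
tcp_rot: [-3.141, -0.0, -3.01]
contact_force: [-0.0, -0.1, -5.0]
grip_width: 13.8
finger_force: 30.0
```

Request:
carry_out:
  plan:
    - {"tx":2,"ty":-17,"tz":0,"rx":0,"ry":0,"rz":0.002}
    - {"tx":2,"ty":-16,"tz":0,"rx":0,"ry":0,"rz":0.002}
    - {"tx":1.5,"ty":-15,"tz":0,"rx":0,"ry":0,"rz":0.002}
    - {"tx":1,"ty":-14,"tz":0,"rx":0,"ry":0,"rz":0}
    - {"tx":1,"ty":-11,"tz":0,"rx":0,"ry":0,"rz":0}
    - {"tx":1,"ty":-8,"tz":0,"rx":0,"ry":0,"rz":0}
    - {"tx":0.5,"ty":-6,"tz":0,"rx":0,"ry":0,"rz":0}
    - {"tx":0,"ty":-4,"tz":0,"rx":0,"ry":0,"rz":0}
    - {"tx":0,"ty":-1.8,"tz":0,"rx":0,"ry":0,"rz":0}
    - {"tx":0,"ty":0,"tz":0,"rx":0,"ry":0,"rz":0}
    - {"tx":0,"ty":0,"tz":0,"rx":0,"ry":0,"rz":0}
    - {"tx":0,"ty":0,"tz":0,"rx":0,"ry":0,"rz":0}

```text
time: 16.5
tool_pos: [571.0, -269.3, 300.6]
tcp_rot: [3.141, 0.0, -3.003]
contact_force: [0.1, 0.3, -4.6]
grip_width: 14.0
finger_force: 30.0
```

Run:
```python
from h import *
import pickle
o=bot.get_obs();print(o['tool_pos'],o['tcp_rot'],o['contact_force'],o['time'])
m=model('wrist'); im=bot.capture('wrist');cv2.imwrite('pics/w12.png',im[:,:,::-1]); pickle.dump(m,open('w12.pkl','wb'))
g=im.mean(2); np.set_printoptions(linewidth=300)
s=[579.3,-267.5,.138]
yaw=o['tcp_rot'][2]+np.pi
c=place([*o['tool_pos'][:2],yaw],[[8.83,1,0]])[0]; t=[c[0],c[1],yaw]; print('carrier pred',t)
zb=o['tool_pos'][2]-99.1+5
for y in(-42,-36,-30,30,36,42):
    u,v=proj(m,place(t,[[0,y,zb]]))[0].round(1); v_=int(round(v));u=int(u);print(y,u,v,g[v_-8:v_+9,u-1:u+2].mean(1).astype(int))
for nm,y in(('L',-47),('R',47)):
    u,v=proj(m,place(t,[[0,y,zb]]))[0]; v=int(v+2);u_=int(round(u)); print(nm,u.round(1),v,g[v-1:v+2,u_-14:u_+15].mean(0).astype(int))
print('stand tray',proj(m,place(s,[[-60,78,14],[60,78,14],[60,-78,14],[-60,-78,14]])).round(1).tolist())
# tray edges along -x edge and y edges
for P in([-60,-40,14],[-60,40,14],[-30,-78,14],[-30,78,14],[0,-78,14],[0,78,14]):
    u,v=proj(m,place(s,[P]))[0].round(1); a,b=int(round(u)),int(round(v))
    print(P,u,v,g[b-10:b+11,a].astype(int) if abs(P[1])<50 else g[b,a-10:a+11].astype(int))
```

```text
[ 570.97230524 -269.31766781  300.60856681] [ 3.14149702e+00  1.51467369e-04 -3.00289155e+00] [ 0.11564252  0.2733993  -4.61419971] 16.5
carrier pred [np.float64(579.5792487446732), np.float64(-267.1064637371813), np.float64(0.13870110722218332)]
-42 205 210.7 [ 84  98 110 122 131 134 114 111 130 131 121 145 185 200 199 199 199]
-36 213 210.7 [ 91  92  94  95  94  96  96 110 130 131 122 106 101 104 104 102 103]
-30 221 210.7 [110 101 100 101 103 133 119 111 130 130 118 161 157 141 179 163 161]
30 298 210.6 [ 97  83  80  79 128 128 109 117 133 130 123 144 131 129 127 176 200]
36 305 210.6 [117 118 117 117 118 105 102 118 134 128 110 113 119 120 120 121 123]
42 313 210.6 [ 75  82  90 100 113 106 106 118 133 127 122 176 201 201 200 200 199]
L 199.1 212 [202 201 200 199 173 131 132 133 134 135 129 119 123 127 127 127 127 128 128 127 128 127 127 126 128 128 127 128 128]
R 319.9 212 [124 125 128 128 128 128 128 127 128 127 129 128 127 128 126 126 134 138 137 135 136 141 171 201 202 201 199 200 200]
stand tray [[319.4, 122.8], [315.5, 212.2], [201.9, 212.3], [198.0, 122.9]]
[-60, -40, 14] 227.6 122.9 [204 204 204 203 201 203 204 204 169 159 197 194 199 208 210 209 211 210 213 210 209]
[-60, 40, 14] 289.8 122.8 [202 203 202 203 204 204 201 203 182 147 148 136 143 157 157 159 158 156 159 160 160]
[-30, -78, 14] 199.0 146.4 [204 204 203 203 203 204 203 201 205 204 188 180 185 117 117 154 156 158 157 158 157]
[-30, 78, 14] 318.3 146.3 [155 156 156 156 155 155 153 138  97 127 151 157 182 164 137 136 134 137 134 133 137]
[0, -78, 14] 200.0 169.1 [202 202 202 201 202 200 202 200 202 202 190 186 181 107 124 153 154 153 154 147 138]
[0, 78, 14] 317.3 169.0 [134 127 135 153 153 153 153 134  95 121 142 133 136 134 135 135 135 133 135 139 135]
```

Request:
carry_out:
  plan:
    - {"tx":0,"ty":0,"tz":-3,"rx":0,"ry":0,"rz":0}
    - {"tx":0,"ty":0,"tz":-6,"rx":0,"ry":0,"rz":0}
    - {"tx":0,"ty":0,"tz":-9,"rx":0,"ry":0,"rz":0}
    - {"tx":0,"ty":0,"tz":-12,"rx":0,"ry":0,"rz":0}
    - {"tx":0,"ty":0,"tz":-13,"rx":0,"ry":0,"rz":0}
    - {"tx":0,"ty":0,"tz":-13,"rx":0,"ry":0,"rz":0}
    - {"tx":0,"ty":0,"tz":-12,"rx":0,"ry":0,"rz":0}
    - {"tx":0,"ty":0,"tz":-9,"rx":0,"ry":0,"rz":0}
    - {"tx":0,"ty":0,"tz":-6,"rx":0,"ry":0,"rz":0}
    - {"tx":0,"ty":0,"tz":-4,"rx":0,"ry":0,"rz":0}
    - {"tx":0,"ty":0,"tz":-3,"rx":0,"ry":0,"rz":0}
    - {"tx":0,"ty":0,"tz":-2,"rx":0,"ry":0,"rz":0}

```text
time: 17.75
tool_pos: [571.1, -269.8, 208.6]
tcp_rot: [-3.141, 0.001, -3.003]
contact_force: [0.7, -0.5, -3.6]
grip_width: 14.0
finger_force: 30.0
```

Request:
carry_out:
  plan:
    - {"tx":0,"ty":0,"tz":-2,"rx":0,"ry":0,"rz":0}
    - {"tx":0,"ty":0,"tz":-2,"rx":0,"ry":0,"rz":0}
    - {"tx":0,"ty":0,"tz":-2,"rx":0,"ry":0,"rz":0}
    - {"tx":0,"ty":0,"tz":-1.5,"rx":0,"ry":0,"rz":0}
    - {"tx":0,"ty":0,"tz":-1.5,"rx":0,"ry":0,"rz":0}
    - {"tx":0,"ty":0,"tz":-1.5,"rx":0,"ry":0,"rz":0}
    - {"tx":0,"ty":0,"tz":-1.5,"rx":0,"ry":0,"rz":0}
    - {"tx":0,"ty":0,"tz":0,"rx":0,"ry":0,"rz":0}
    - {"tx":0,"ty":0,"tz":0,"rx":0,"ry":0,"rz":0}
    - {"tx":0,"ty":0,"tz":0,"rx":0,"ry":0,"rz":0}

```text
time: 18.75
tool_pos: [571.0, -269.7, 196.6]
tcp_rot: [-3.142, 0.0, -3.003]
contact_force: [-1.0, -1.1, -5.7]
grip_width: 13.6
finger_force: 30.0
```

Run:
```python
from h import *
o=bot.get_obs();print(o['tool_pos'],o['tcp_rot'],o['contact_force'],o['moment'],o['time'])
```

```text
[ 570.95383517 -269.7481846   196.56848139] [-3.14156850e+00  1.38184488e-04 -3.00341612e+00] [-0.96344709 -1.12199514 -5.6567372 ] [ 0.09969013 -0.00158803  0.02548602] 18.75
```

Request:
carry_out:
  plan:
    - {"tx":0,"ty":0,"tz":-1,"rx":0,"ry":0,"rz":0}
    - {"tx":0,"ty":0,"tz":-1,"rx":0,"ry":0,"rz":0}
    - {"tx":0,"ty":0,"tz":-1,"rx":0,"ry":0,"rz":0}
    - {"tx":0,"ty":0,"tz":-1,"rx":0,"ry":0,"rz":0}
    - {"tx":0,"ty":0,"tz":-1,"rx":0,"ry":0,"rz":0}
    - {"tx":0,"ty":0,"tz":-1,"rx":0,"ry":0,"rz":0}
    - {"tx":0,"ty":0,"tz":0,"rx":0,"ry":0,"rz":0}
    - {"tx":0,"ty":0,"tz":0,"rx":0,"ry":0,"rz":0}
    - {"tx":0,"ty":0,"tz":0,"rx":0,"ry":0,"rz":0}

```text
time: 19.65
tool_pos: [571.0, -269.7, 190.7]
tcp_rot: [-3.141, 0.0, -3.003]
contact_force: [-0.2, -0.6, -1.0]
grip_width: 13.8
finger_force: 30.0
```

Run:
```python
from h import *
import pickle
o=bot.get_obs();print(o['tool_pos'],o['tcp_rot'],o['contact_force'],o['moment'],o['time'])
m=model('wrist'); im=bot.capture('wrist');cv2.imwrite('pics/w13.png',im[:,:,::-1]); pickle.dump(m,open('w13.pkl','wb'))
for n in('side','scene'): cv2.imwrite(f'pics/{n}13.png',bot.capture(n)[:,:,::-1])
g=im.mean(2); np.set_printoptions(linewidth=300)
yaw=o['tcp_rot'][2]+np.pi
c=place([*o['tool_pos'][:2],yaw],[[8.83,1,0]])[0]; t=[c[0],c[1],yaw]; print('carrier pred',t)
for y in(-42,-36,36,42):
    u,v=proj(m,place(t,[[0,y,98]]))[0].round(1); v_=int(round(v));u=int(u);print(y,u,v,g[v_-8:v_+9,u-1:u+2].mean(1).astype(int))
```

```text
[ 571.01839175 -269.73411998  190.69006698] [-3.14142229e+00  3.26808458e-04 -3.00335063e+00] [-0.18248606 -0.61771071 -1.00131962] [ 0.11598943 -0.02626745 -0.02814281] 19.65
carrier pred [np.float64(579.6263494853273), np.float64(-267.52686746668354), np.float64(0.13824202211886005)]
-42 205 211.2 [ 81  91 107 120 129 134 123 109 114 132 130 119  91  71  82  96 118]
-36 213 211.2 [ 88  88  86  89  91  93  88  97 115 132 130 113 103 102 104 104 106]
36 306 211.1 [122 122 123 124 124 125 105 107 121 130 122 104 116 126 129 129 127]
42 313 211.1 [ 71  78  88 106 118 125 108 106 122 129 121 109 103  97 114 135 141]
```

Request:
carry_out:
  plan:
    - {"tx":2.4,"ty":0.33,"tz":-0.3,"rx":0,"ry":0,"rz":0}
    - {"tx":2.5,"ty":0.34,"tz":-0.3,"rx":0,"ry":0,"rz":0}
    - {"tx":2.5,"ty":0.34,"tz":-0.4,"rx":0,"ry":0,"rz":0}
    - {"tx":2.8,"ty":0.39,"tz":-0.7,"rx":0,"ry":0,"rz":0}
    - {"tx":2.7,"ty":0.38,"tz":-0.8,"rx":0,"ry":0,"rz":0}
    - {"tx":2.6,"ty":0.36,"tz":-1.1,"rx":0,"ry":0,"rz":0}
    - {"tx":2.6,"ty":0.36,"tz":-1.3,"rx":0,"ry":0,"rz":0}
    - {"tx":3.3,"ty":0.46,"tz":-2,"rx":0,"ry":0,"rz":0}
    - {"tx":3.5,"ty":0.5,"tz":-2.2,"rx":0,"ry":0,"rz":0}
    - {"tx":0,"ty":0,"tz":0,"rx":0,"ry":0,"rz":0}
    - {"tx":0,"ty":0,"tz":0,"rx":0,"ry":0,"rz":0}
    - {"tx":0,"ty":0,"tz":0,"rx":0,"ry":0,"rz":0}

```text
time: 21.0
tool_pos: [595.8, -266.3, 181.4]
tcp_rot: [3.142, -0.0, -3.003]
contact_force: [-0.0, 1.0, -1.5]
grip_width: 13.7
finger_force: 30.0
```

Run:
```python
from h import *
o=bot.get_obs();print(o['tool_pos'],o['contact_force'],o['moment'],o['time'])
m=model('wrist'); im=bot.capture('wrist');cv2.imwrite('pics/w14.png',im[:,:,::-1])
g=im.mean(2); np.set_printoptions(linewidth=300)
t=[579.5,-267.5,.138]
for y in(-42,-36,36,42):
    u,v=proj(m,place(t,[[24.5,y,89]]))[0].round(1); v_=int(round(v));u=int(u);print(y,u,v,g[v_-8:v_+9,u-1:u+2].mean(1).astype(int))
```

```text
[ 595.77579839 -266.25739362  181.42551219] [-0.04775769  0.96656702 -1.53050553] [ 0.11779197 -0.08887617  0.0163319 ] 21.0
-42 205 210.6 [151 149 151 151 151 150 122 112 133 134 121 181 208 152  90  86 160]
-36 213 210.5 [151 151 152 152 172 200 205 150 113 133 134 121 180 202 146  87  82]
36 306 210.5 [151 151 150 151 150 149 127 111 121 134 128 122 140 150 119  86  80]
42 313 210.5 [150 151 151 152 150 150 124 109 121 134 128 123 140 149 120  87  81]
```

Request:
carry_out:
  plan:
    - {"tx":0,"ty":0,"tz":-4,"rx":0,"ry":0,"rz":0}
    - {"tx":0,"ty":0,"tz":-4,"rx":0,"ry":0,"rz":0}
    - {"tx":0,"ty":0,"tz":-4,"rx":0,"ry":0,"rz":0}
    - {"tx":0,"ty":0,"tz":-0.5,"rx":0,"ry":0,"rz":0}
    - {"tx":0,"ty":0,"tz":0,"rx":0,"ry":0,"rz":0}
    - {"tx":0,"ty":0,"tz":0,"rx":0,"ry":0,"rz":0}
    - {"tx":-4,"ty":-0.5,"tz":0,"rx":0,"ry":0,"rz":0}
    - {"tx":-5,"ty":-0.7,"tz":0,"rx":0,"ry":0,"rz":0}
    - {"tx":-5,"ty":-0.7,"tz":0,"rx":0,"ry":0,"rz":0}
    - {"tx":-4,"ty":-0.6,"tz":0,"rx":0,"ry":0,"rz":0}
    - {"tx":0,"ty":0,"tz":0,"rx":0,"ry":0,"rz":0}
    - {"tx":0,"ty":0,"tz":0,"rx":0,"ry":0,"rz":0}

```text
time: 22.25
tool_pos: [577.8, -268.9, 169.1]
tcp_rot: [-3.141, 0.0, -3.004]
contact_force: [0.3, 0.0, -1.5]
grip_width: 13.6
finger_force: 30.0
```

Run:
```python
from h import *
o=bot.get_obs();print(o['tool_pos'],o['contact_force'],o['moment'],o['time'])
m=model('wrist'); im=bot.capture('wrist');cv2.imwrite('pics/w15.png',im[:,:,::-1])
g=im.mean(2); np.set_printoptions(linewidth=300)
t=[579.5,-267.5,.138]
for y in(-42,-36,36,42):
    u,v=proj(m,place(t,[[24.5,y,89]]))[0].round(1); v_=int(round(v));u=int(u);print(y,u,v,g[v_-8:v_+9,u-1:u+2].mean(1).astype(int))
h=[o['tool_pos'][0]+1.2,o['tool_pos'][1],.138]; z=o['tool_pos'][2]-99.1
u,v=proj(m,place(h,[[-13,0,z+11]]))[0].round().astype(int); print('foot',u,v,g[v-12:v+13,u-3:u+4].mean(1).astype(int))
```

```text
[ 577.7918567  -268.8706553   169.07357417] [ 0.33094447  0.00669856 -1.49553977] [0.15230188 0.00264458 0.04556893] 22.25
-42 203 238.4 [36 37 35 34 35 35 34 36 33 32 34 32 33 34 33 32 31]
-36 211 238.4 [35 34 34 33 31 32 33 34 31 32 34 32 31 29 29 29 29]
36 307 238.3 [35 31 32 32 30 30 31 30 30 31 27 29 27 26 30 27 27]
42 315 238.3 [33 33 34 34 32 30 34 31 31 31 31 31 32 30 27 28 26]
foot 258 186 [104 104 103 104 116 156 135 103 101 102  86  74  72 108 133 130 112 123 133 134 133 134 132 133 116]
```

Request:
carry_out:
  plan:
    - {"tx":0,"ty":0,"tz":4,"rx":0,"ry":0,"rz":0}
    - {"tx":0,"ty":0,"tz":6,"rx":0,"ry":0,"rz":0}
    - {"tx":0,"ty":0,"tz":8,"rx":0,"ry":0,"rz":0}
    - {"tx":0,"ty":0,"tz":10,"rx":0,"ry":0,"rz":0}
    - {"tx":0,"ty":0,"tz":12,"rx":0,"ry":0,"rz":0}
    - {"tx":0,"ty":0,"tz":15,"rx":0,"ry":0,"rz":0}
    - {"tx":0,"ty":0,"tz":20,"rx":0,"ry":0,"rz":0}
    - {"tx":0,"ty":0,"tz":20,"rx":0,"ry":0,"rz":0}
    - {"tx":0,"ty":0,"tz":20,"rx":0,"ry":0,"rz":0}
    - {"tx":0,"ty":0,"tz":16,"rx":0,"ry":0,"rz":0}
    - {"tx":0,"ty":0,"tz":0,"rx":0,"ry":0,"rz":0}
    - {"tx":0,"ty":0,"tz":0,"rx":0,"ry":0,"rz":0}

```text
time: 23.5
tool_pos: [577.8, -268.7, 300.1]
tcp_rot: [-3.141, 0.0, -3.003]
contact_force: [-0.4, -0.5, -2.2]
grip_width: 13.9
finger_force: 30.0
```

Run:
```python
from h import *
o=bot.get_obs();print(o['tool_pos'],o['contact_force'],o['time'])
m=model('wrist'); im=bot.capture('wrist');cv2.imwrite('pics/w16.png',im[:,:,::-1])
for n in('side','scene'): cv2.imwrite(f'pics/{n}16.png',bot.capture(n)[:,:,::-1])
g=im.mean(2); np.set_printoptions(linewidth=300)
t=[579.5,-267.5,.138]
for y in(-42,-36,-20,20,36,42):
    u,v=proj(m,place(t,[[24.5,y,89]]))[0].round(1); v_=int(round(v));u=int(u);print(y,u,v,g[v_-8:v_+9,u-1:u+2].mean(1).astype(int))
for y in(-63,63):
    u,v=proj(m,place(t,[[0,y,55]]))[0]; v=int(v);u_=int(round(u)); print(y,u.round(1),v,g[v-1:v+2,u_-14:u_+15].mean(0).astype(int))
```

```text
[ 577.79040192 -268.71641334  300.08676598] [-0.38993946 -0.49634081 -2.15994264] 23.5
-42 221 195.8 [197 206 207 205 206 206 180 134 129 130 135 186 205 206 181 121  83]
-36 227 195.8 [202 206 205 206 204 207 180 135 130 129 162 197 204 205 205 146  82]
-20 241 195.8 [205 204 206 205 204 205 181 137 132 129 155 193 205 206 190 131  79]
20 276 195.8 [150 150 150 170 181 196 166 125 134 129 179 206 205 205 187 128  77]
36 291 195.8 [143 150 150 149 149 150 128 115 133 127 138 149 149 149 150 114  77]
42 296 195.8 [142 145 147 149 149 150 127 117 134 128 139 149 150 149 149 113  78]
-63 206.8 169 [199 201 199 201 200 200 200 185 178 194 147 111 136 132 136 135 137 138 136 137 139 138 139 139 132 123 122 122 112]
63 311.3 169 [121 122 125 132 137 137 138 138 137 137 137 136 135 135 141 151 151 140 105 107 148 145 136 134 135 135 135 134 134]
```

Request:
carry_out:
  plan:
    - {"tx":0,"ty":20,"tz":0,"rx":0,"ry":0,"rz":0}
    - {"tx":-2,"ty":35,"tz":0,"rx":0,"ry":0,"rz":-0.03}
    - {"tx":-3,"ty":45,"tz":0,"rx":0,"ry":0,"rz":-0.03}
    - {"tx":-4,"ty":45,"tz":0,"rx":0,"ry":0,"rz":-0.04}
    - {"tx":-4,"ty":45,"tz":0,"rx":0,"ry":0,"rz":-0.04}
    - {"tx":-4,"ty":45,"tz":0,"rx":0,"ry":0,"rz":-0.04}
    - {"tx":-4,"ty":45,"tz":0,"rx":0,"ry":0,"rz":-0.04}
    - {"tx":-4,"ty":45,"tz":0,"rx":0,"ry":0,"rz":-0.04}
    - {"tx":-4,"ty":45,"tz":0,"rx":0,"ry":0,"rz":-0.04}
    - {"tx":-4,"ty":45,"tz":0,"rx":0,"ry":0,"rz":-0.04}
    - {"tx":-3,"ty":45,"tz":0,"rx":0,"ry":0,"rz":-0.04}
    - {"tx":0,"ty":40,"tz":0,"rx":0,"ry":0,"rz":-0.008}

```text
time: 24.85
tool_pos: [540.1, 234.2, 299.6]
tcp_rot: [3.141, -0.001, 2.892]
contact_force: [0.4, 0.1, -0.5]
grip_width: 14.0
finger_force: 30.0
```

Request:
carry_out:
  plan:
    - {"tx":0,"ty":20,"tz":0,"rx":0,"ry":0,"rz":0}
    - {"tx":0,"ty":9,"tz":0,"rx":0,"ry":0,"rz":0}
    - {"tx":0,"ty":0,"tz":0,"rx":0,"ry":0,"rz":0}
    - {"tx":0,"ty":0,"tz":0,"rx":0,"ry":0,"rz":0}
    - {"tx":0,"ty":0,"tz":0,"rx":0,"ry":0,"rz":0}

```text
time: 25.35
tool_pos: [542.0, 259.0, 299.9]
tcp_rot: [-3.141, 0.0, 2.89]
contact_force: [-0.2, 0.3, -0.6]
grip_width: 14.2
finger_force: 30.0
```

Run:
```python
from h import *
o=bot.get_obs();print(o['tool_pos'],o['tcp_rot'],o['contact_force'],o['time'])
m=model('wrist'); im=bot.capture('wrist');cv2.imwrite('pics/w17.png',im[:,:,::-1])
g=im.mean(2); np.set_printoptions(linewidth=300)
h=[o['tool_pos'][0]+1,o['tool_pos'][1],-.25]; z=o['tool_pos'][2]-99.1
u,v=proj(m,place(h,[[-13,0,z+11]]))[0].round(1); v_=int(round(v));u_=int(u);print('foot',u,v,g[v_-8:v_+9,u_-3:u_+4].mean(1).astype(int))
print('footrow',g[v_+3:v_+5,u_-16:u_+17].mean(0).astype(int), proj(m,place(h,[[-11,-8,z+11],[-11,8,z+11]])).round(1).tolist())
t=[542.9,259.8,-.25]
print('tube',proj(m,place(t,[[-16,-11,95],[-16,11,95],[16,0,95]])).round(1).tolist())
for P in([-16,0,95],[-45,-30,4],[-45,30,4]):
    u,v=proj(m,place(t,[P]))[0].round(1); v_=int(round(v));u=int(u);print(P,u,v,g[v_-12:v_+13,u-1:u+2].mean(1).astype(int))
for P in([-13,-11,95],[-13,11,95],[-30,-40,4],[-30,40,4]):
    u,v=proj(m,place(t,[P]))[0].round(1); v_=int(round(v));u_=int(round(u));print(P,u,v,g[v_-1:v_+2,u_-12:u_+13].mean(0).astype(int))
```

```text
[541.97245055 259.00492251 299.93821428] [-3.14136275e+00  8.90336530e-05  2.89019703e+00] [-0.15157447  0.28103216 -0.64380106] 25.35
foot 258.4 186.1 [ 76  77  76  76  76  76  79  78  76 109 134 132 115 125 134 133 133]
footrow [209 209 209 193 163 145 117 126 124 123 123 123 124 124 124 122 123 123 124 124 124 123 123 123 124 121 117 126 149 155 152 164 196] [[247.7, 188.8], [269.1, 188.7]]
tube [[248.8, 159.9], [269.2, 159.8], [259.1, 188.8]]
[-16, 0, 95] 259 159.8 [128  98  78  75  76  77  76  77  76  76 117 134 138 138 138 138 136 136 136 138 137 135 136 137 138]
[-45, -30, 4] 236 128.3 [200 201 201 202 203 201 201 201 200 200 196 181 151 180 176 146 120  91  79  77  74  83 111 132 140]
[-45, 30, 4] 281 128.2 [136 137 136 136 137 137 137 136 135 135 135 135 126 133 139 140 118  83  73  73  69  77 115 135 137]
[-13, -11, 95] 248.9 162.6 [138 141 137 136 137 137 137 138 141 140 135 121  80  93 125 134 135 135 137 138 139 137 137 138 141]
[-13, 11, 95] 269.2 162.6 [139 137 137 138 141 140 139 140 139 124  88  75 108 137 138 137 137 139 137 135 135 136 134 136 137]
[-30, -40, 4] 228.8 139.8 [137 138 138 138 136 136 135 136 135 137 136 128 124 140 140 142 142 137 134 137 141 140 137 138 141]
[-30, 40, 4] 289.0 139.7 [137 138 139 137 139 136 137 142 140 138 136 129 125 135 135 135 133 134 134 134 135 134 135 134 136]
```

Request:
carry_out:
  plan:
    - {"tx":-0.2,"ty":1,"tz":-25,"rx":0,"ry":0,"rz":0.002}
    - {"tx":0,"ty":0,"tz":-30,"rx":0,"ry":0,"rz":0}
    - {"tx":0,"ty":0,"tz":-25,"rx":0,"ry":0,"rz":0}
    - {"tx":0,"ty":0,"tz":-15,"rx":0,"ry":0,"rz":0}
    - {"tx":0,"ty":0,"tz":0,"rx":0,"ry":0,"rz":0}
    - {"tx":0,"ty":0,"tz":0,"rx":0,"ry":0,"rz":0}
    - {"tx":0,"ty":0,"tz":-6,"rx":0,"ry":0,"rz":0}
    - {"tx":0,"ty":0,"tz":-6,"rx":0,"ry":0,"rz":0}
    - {"tx":0,"ty":0,"tz":-6,"rx":0,"ry":0,"rz":0}
    - {"tx":0,"ty":0,"tz":0,"rx":0,"ry":0,"rz":0}
    - {"tx":0,"ty":0,"tz":0,"rx":0,"ry":0,"rz":0}

```text
time: 26.5
tool_pos: [541.6, 261.3, 186.7]
tcp_rot: [-3.142, -0.0, 2.894]
contact_force: [-0.0, -0.3, -0.9]
grip_width: 14.0
finger_force: 30.0
```

Request:
carry_out:
  plan:
    - {"tx":0.2,"ty":-0.7,"tz":-8,"rx":0,"ry":0,"rz":0}
    - {"tx":0,"ty":0,"tz":-12,"rx":0,"ry":0,"rz":0}
    - {"tx":0,"ty":0,"tz":-14,"rx":0,"ry":0,"rz":0}
    - {"tx":0,"ty":0,"tz":-14,"rx":0,"ry":0,"rz":0}
    - {"tx":0,"ty":0,"tz":-12,"rx":0,"ry":0,"rz":0}
    - {"tx":0,"ty":0,"tz":-10,"rx":0,"ry":0,"rz":0}
    - {"tx":0,"ty":0,"tz":-6,"rx":0,"ry":0,"rz":0}
    - {"tx":0,"ty":0,"tz":-2,"rx":0,"ry":0,"rz":0}
    - {"tx":0,"ty":0,"tz":0,"rx":0,"ry":0,"rz":0}
    - {"tx":0,"ty":0,"tz":0,"rx":0,"ry":0,"rz":0}
    - {"tx":0,"ty":0,"tz":0,"rx":0,"ry":0,"rz":0}

```text
time: 27.6
tool_pos: [542.1, 260.7, 109.5]
tcp_rot: [3.141, 0.001, 2.894]
contact_force: [0.2, -0.1, -1.5]
grip_width: 13.8
finger_force: 30.0
```

Request:
carry_out:
  plan:
    - {"tx":0,"ty":0,"tz":-1.5,"rx":0,"ry":0,"rz":0}
    - {"tx":0,"ty":0,"tz":-1.5,"rx":0,"ry":0,"rz":0}
    - {"tx":0,"ty":0,"tz":-1,"rx":0,"ry":0,"rz":0}
    - {"tx":0,"ty":0,"tz":-1,"rx":0,"ry":0,"rz":0}
    - {"tx":0,"ty":0,"tz":0,"rx":0,"ry":0,"rz":0}
    - {"tx":0,"ty":0,"tz":0,"rx":0,"ry":0,"rz":0}
    - {"tx":0,"ty":0,"tz":0,"rx":0,"ry":0,"rz":0}

```text
time: 28.3
tool_pos: [541.8, 260.6, 104.1]
tcp_rot: [3.141, 0.0, 2.894]
contact_force: [-1.4, -0.0, 3.7]
grip_width: 14.1
finger_force: 30.0
```

Request:
carry_out:
  plan:
    - {"tx":0,"ty":0,"tz":0,"rx":0,"ry":0,"rz":0}
    - {"tx":0,"ty":0,"tz":0,"rx":0,"ry":0,"rz":0}
    - {"tx":0,"ty":0,"tz":0,"rx":0,"ry":0,"rz":0}
    - {"tx":0,"ty":0,"tz":0,"rx":0,"ry":0,"rz":0}
    - {"tx":0,"ty":0,"tz":0,"rx":0,"ry":0,"rz":0}
    - {"tx":0,"ty":0,"tz":0,"rx":0,"ry":0,"rz":0}
    - {"tx":0,"ty":0,"tz":0,"rx":0,"ry":0,"rz":0}
    - {"tx":0,"ty":0,"tz":0,"rx":0,"ry":0,"rz":0}
    - {"tx":0,"ty":0,"tz":0,"rx":0,"ry":0,"rz":0}
    - {"tx":0,"ty":0,"tz":0,"rx":0,"ry":0,"rz":0}
  gripper: 0

```text
time: 29.3
tool_pos: [541.8, 260.6, 103.9]
tcp_rot: [3.141, 0.0, 2.894]
contact_force: [0.4, 1.3, 0.3]
grip_width: 88.9
finger_force: 0.0
```

Request:
carry_out:
  plan:
    - {"tx":0,"ty":0,"tz":15,"rx":0,"ry":0,"rz":0}
    - {"tx":0,"ty":0,"tz":30,"rx":0,"ry":0,"rz":0}
    - {"tx":0,"ty":0,"tz":30,"rx":0,"ry":0,"rz":0}
    - {"tx":0,"ty":0,"tz":32,"rx":0,"ry":0,"rz":0}
    - {"tx":0,"ty":0,"tz":0,"rx":0,"ry":0,"rz":0}
    - {"tx":0,"ty":0,"tz":0,"rx":0,"ry":0,"rz":0}
    - {"tx":0,"ty":0,"tz":0,"rx":0,"ry":0,"rz":0}

```text
time: 30.0
tool_pos: [541.2, 260.4, 209.7]
tcp_rot: [-3.141, -0.002, 2.894]
contact_force: [-0.2, -1.0, -1.0]
grip_width: 91.9
finger_force: 0.0
```

Run:
```python
from h import *
o=bot.get_obs();print(o['tool_pos'],o['contact_force'],o['time'],o['grip_width'])
m=model('wrist'); im=bot.capture('wrist');cv2.imwrite('pics/w18.png',im[:,:,::-1])
g=proj(m,place([542.9,259.8,-.25],[[x,y,152] for x,y in((-10,7),(10,7),(10,-7),(-10,-7))])).round(1); print(g.tolist())
c=g.mean(0).astype(int); y0,x0=c[1]-50,c[0]-50; cr=im[y0:y0+100,x0:x0+100].mean(2)
n,l,st,ce=cv2.connectedComponentsWithStats((cr<40).astype(np.uint8))
for i in range(1,n):
    if st[i,4]>40: print((st[i,:2]+[x0,y0]).tolist(),st[i,2:].tolist())
# compare hook and carrier regions of fixed views with before
for n_ in('side','scene'):
    im=bot.capture(n_); cv2.imwrite(f'pics/{n_}18.png',im[:,:,::-1]); M=model(n_)
    a=cv2.imread(f'pics/{n_}0.png').astype(int); b=im[:,:,::-1].astype(int)
    u,v=proj(M,[[543,260,125]])[0].astype(int); A,B=[(q[v-12:v+14,u-10:u+11].mean(2)<50).astype(np.uint8) for q in(a,b)]
    print(n_,A.sum(),B.sum(),np.argwhere(A).mean(0).round(1),np.argwhere(B).mean(0).round(1))
```

```text
[541.20030799 260.37488101 209.65845048] [-0.21830307 -1.03350953 -0.96194488] 30.0 91.89276248162267
[[268.6, 201.8], [268.4, 230.4], [247.7, 230.4], [247.5, 201.8]]
[249, 187] [20, 42, 723]
side 96 99 [13.5 10.7] [13.3 10.7]
scene 125 137 [12.3 10.5] [12.4 10.5]
```

```bash
python3 -c "
from plant import bot
print(bot.close_job())"
```

```text
the job is handed in; nothing more can be done
None
```

The job is handed in at about 30 s of the 72 s allowed: the carrier hangs in the drain stand, released from the hook, and the hook is back in its holder down to its guard; both matched their expected positions in the last wrist-camera checks, and the hand-in gave no verdict.

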